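# Set the inlays and weigh them down for gluing

## Robot

A 7-joint arm with a two-finger parallel gripper is mounted at the origin on the work surface. World frame = base frame: x ahead of the robot, y to its left, z up, the work surface at z = 0. Lengths are in m, angles in rad, forces in N, time in s.
With the tool pointing down it reaches from about 0.425 to 1.025 m from the base axis. Payload 3.6 kg.
Tool frame: the origin (TCP) lies between the finger pads; the fingertips stand 19 mm ahead of it and the grasp point (between the pads) is the TCP (ctrl.nose_length is the z of the fingertips in the tool frame, in m); z points along the fingers, y is the line along which they close (so a half turn about z gives the same grasp; the last joint's range is limited). The gripper opens to 85 mm and grips with 20 to 120 N. Pads are 22 mm wide; open, the fingers measure 114 mm over their backs; the gripper's body (76 mm by 85 mm) begins 54 mm behind the grasp point. The pads swing forward as they close: fully open they stand 13 mm farther back than shut.
Start: joints at [-1.337, 0.591, 0.048, 1.609, -0.033, 0.943, -0.034], TCP at [0.233, 0.687, 0.25] pointing down, gripper open.
Joint ranges: [-2.69, 2.69], [-0.47, 2.24], [-1.27, 1.36], [0.19, 2.51], [-1.53, 4.68], [0.08, 2.07], [-3.09, 3.09]. Speed limits (rad/s): [2.57, 2.57, 3.14, 3.14, 3.14, 3.14, 3.14].

## Interface

Orientations are given as [roll, pitch, yaw] about the fixed x, y, z axes, in that order (R = Rz(yaw) Ry(pitch) Rx(roll)).
In Python, from station import ctrl gives the robot as it stands.
- The arm moves only by the tool step_arm, never from a script. Its argument "deltas" is text: rows parted by semicolons, each of 7 numbers parted by spaces: the shift along the tool's x, y, z in mm, then the turn, a rotation vector about the tool's x, y, z in degrees, then the finger opening in mm, from 0 to 85.4. A call has 1 to 10 rows; each row shifts and turns the commanded pose from where the row before left it, along the tool's axes as they then stand; what a row does not reach is not made up. A row lasts 1/10 s, in which the tool goes at most 50 mm and 8.59 degrees, less where a joint would pass 70% of its speed; a pose out of reach is approached as far as the arm can. A call is refused whole if a number of a shift passes 50 or a number of a turn 8.59, either way. A call with a gripper value outside its range is refused whole. The fingers move at their own pace and stop on an object; "grip_force" is the grip in N (left out, the last holds). Time passes only in rows, so rows that do not move let the fingers close. It gives the time, the measured TCP pose, the force, the opening and the grip force at its end, in the units of the state.
- ctrl.get_obs(): the state, without advancing time (a new reading comes with each control period).
- ctrl.capture(name): name is "scene" or "top"; returns a dict with "pixels" (420x560x3 uint8, blue, green, red), "range_z" (420x560 float32, m along the optical axis (not along the pixel's ray), 0 where there is no reading), "fx", "fy", "cx", "cy" (pixels), "distortion" ([k1, k2, p1, p2, k3] as OpenCV has them; the pictures are not rectified), "T" (4x4, takes a point from camera to world coordinates). Camera axes: x right, y up, looking along -z (the intrinsics and any distortion apply to the point x, -y, -z); pixel columns grow to the right and rows downward; lengths in m; the calibration is good to about 2 mm. A picture is of the moment at which its call begins.
- ctrl.close_job(): hands the job in; it is judged then, once.
Trained networks look in a picture, given as the dict that the camera call returned (one of the last four; its "shot" number tells which), for a name from the list of things; names that differ only in an ending like _2 or _b are one class to them, and where a whole thing is asked for, a point or a joint stands for the part that bears it (a point fixed in the world has none). Each returns a list of dicts, best first, with "confidence" (0 to 1); they miss things now and then, are a little off and sometimes report something else, mostly with a low value. They report only what shows in the picture. A call takes as long as a camera call. They do not tell look-alikes from the thing itself.
- ctrl.spot_in(picture, name): "rect" ([left, top, right, bottom] in pixels, round what is visible of it).
The state is a dict: "t": time; "q": joint angles; "dq": joint speeds; "joint_efforts": joint torques, N m; "ee_pos": TCP position; "tcp_rot": TCP orientation; "force": force on the tool from outside, world axes, zero at the start; "ft_torque": the same for the moment, N m; "width": finger opening in m; "grasp_force": force on a finger pad.
Only numpy, scipy, OpenCV 4.12 (cv2) and the standard library are available. Lean on these libraries where they do the work, as an engineer would, in place of code of your own. Each camera call takes 0.05 s, during which the arm holds its last target. There are 200 camera calls.

## Task

Fit every wooden inlay on the table fully down into the recess of its own outline in the board. Then work as many of the clamping weights as you need out of the corners of the steel bin, where they are stuck, and stand one upright, foot down, on the middle of each inlay. Unneeded weights stay in the bin, and the glue bottles and the cup must not be knocked over.

Things in the scene. Friction and masses are not known exactly. Their poses are not given: they have to be found in the camera images.
- bin: low open steel bin fixed to the bench, outside 226 mm (x) by 266 mm (y) by 60 mm high, walls and floor 8 mm thick; origin at the centre of its underside, on the table. It holds the three weights and a small wooden offcut (50 x 34 x 24 mm, free to be pushed). It may be on the robot's left or right
- board: brown live-edge wooden board fixed to the bench, 330 mm (x) by 130 mm (y), with dark bark edges reaching 12 mm further, 20 mm thick, with three recesses in a row along its x axis: round, square and oblong; origin at the centre of its underside. On the other side from the bin
- recess_round (a point): centre of the round recess in the board, at the height of the board's top face, 20 mm above the table. The recess is 8 mm deep, 72 mm in diameter, with a 2 mm chamfer; its axes are those of the board. The fully seated inlay has its centre 1 mm above this point and stands 10 mm proud of the board
- recess_square (a point): centre of the square recess in the board, at the height of the board's top face, 20 mm above the table. The recess is 8 mm deep, 66 by 66 mm, sides along the board's x and y, with a 2 mm chamfer; its axes are those of the board. The fully seated inlay has its centre 1 mm above this point and stands 10 mm proud of the board
- recess_oblong (a point): centre of the oblong recess in the board, at the height of the board's top face, 20 mm above the table. The recess is 8 mm deep, 92 mm (x) by 58 mm (y), with a 2 mm chamfer; its axes are those of the board. The fully seated inlay has its centre 1 mm above this point and stands 10 mm proud of the board
- inlay_round: light wood inlay, a disc of 68 mm diameter, 18 mm thick; origin at its very centre, z axis through its thickness (either face may be up). It starts lying flat on the table between bin and board (centre 9 mm up). In some runs it is absent
- inlay_square: light wood inlay, 62 by 62 mm, 18 mm thick; origin at its very centre, z axis through its thickness (either face may be up); sides along its x and y axes. It starts lying flat on the table between bin and board (centre 9 mm up). In some runs it is absent
- inlay_oblong: light wood inlay, 88 mm (x) by 54 mm (y), 18 mm thick; origin at its very centre, z axis through its thickness (either face may be up); sides along its x and y axes. It starts lying flat on the table between bin and board (centre 9 mm up). In some runs it is absent
- weight_a: clamping weight, 123 mm long: octagonal iron foot 54 mm across flats, 45 mm thick; steel rod neck 10 mm thick, 32 mm long; wooden ball knob 46 mm in diameter. Origin: centre of the foot's end face; x axis runs to the ball (its centre at x = 100 mm). Starts lying on a flat, axis 27 mm above the bin floor, along the bin's +x wall, foot in the -y corner, within 2 mm of both walls: no finger fits between ball and wall
- weight_b: like weight_a, stuck along the bin's -x wall, foot in the -y corner. Of a weight's 0.65 kg nearly all is in the foot (centre of mass at x = 25 mm): lifted by the ball with the fingers either side of the weight's axis, it swings upright by itself. The ball end is free lengthwise, and the neck leaves room for a fingertip above the rod, between ball and foot
- weight_c: like weight_a, stuck along the bin's +y wall, foot in the -x corner. Any weight may be used for any inlay
- glue_bottle: white glue bottle with green cap, 64 mm diameter, 190 mm tall, standing at the far edge of the work area; origin at the centre of its underside, z up
- glue_small: small white glue bottle, 36 mm diameter, 95 mm tall, standing at the far edge of the work area; origin at the centre of its underside, z up
- cup: clear plastic cup, 72 mm diameter, 90 mm tall, standing at the right; origin at the centre of its underside, z up
Mind the look-alikes: they are no part of the job. What is shaped like the inlay_round but red or turquoise is not meant. What is shaped like the weight_a but red is not meant.

How it is judged:
By the outcome, as a careful person would: the job done as asked, in the order asked, and still so for the second after the job is handed in, with the robot touching nothing.
Of inlay_round, inlay_square, inlay_oblong only 2 to 3 are there at a start; the rules pass over those that are not, and their reading is None.
At some moment in a run one of inlay_round, inlay_square, inlay_oblong may be knocked a few centimetres aside while the robot is not near it.
Once in a run the grip may slacken for a moment while it holds something.
It also fails if it takes over 210 s, if anything falls off the work surface, if the arm or the gripper's body presses on something with over 40 N, if the wrist force passes 120 N, or if a joint passes its speed limit or range.

## Working session

There is one attempt and no reset: what is moved stays moved. The work goes in short steps, Python scripts to look and compute and a tool call to move; the robot and the scene stay as the last step left them, time stands still between calls to the robot, and variables do not carry over. Pictures are saved under pics/ and viewed, at most 14 in all, crops included, and the job is handed in when it is done.

Besides the shell and the picture viewer there is one more tool, called as name(argument=value, ...), one argument or row to a line, values as JSON. step_arm: Moves the arm, as the interface text tells. Its arguments: {"type":"object","properties":{"deltas":{"type":"string"},"grip_force":{"type":"number"}},"required":["deltas"]}

```bash
ls; mkdir -p pics; cat > h.py <<'E'
import numpy as np, cv2
from station import ctrl
def cap(n,save=None):
    p=ctrl.capture(n)
    if save: cv2.imwrite('pics/'+save+'.png',p['pixels'])
    return p
def world(p):
    K=np.array([[p['fx'],0,p['cx']],[0,p['fy'],p['cy']],[0,0,1.]])
    v,u=np.mgrid[0:420,0:560].astype(np.float64)
    n=cv2.undistortPoints(np.stack([u,v],-1).reshape(-1,1,2),K,np.array(p['distortion'],float)).reshape(420,560,2)
    d=p['range_z'].astype(float)
    c=np.stack([n[...,0]*d,-n[...,1]*d,-d],-1)
    T=np.array(p['T']); return c@T[:3,:3].T+T[:3,3]
def st():
    o=ctrl.get_obs(); print('t',round(o['t'],2),'pos',np.round(o['ee_pos'],4),'rot',np.round(o['tcp_rot'],3),'w',round(o['width'],4),'F',np.round(o['force'],1),'g',o['grasp_force'])
    return o
E
python3 - <<'E'
from h import *
o=st(); print(o.keys())
a=cap('scene','s0'); b=cap('top','t0')
for n,p in(('scene',a),('top',b)):
    print(n,np.round(p['T'],3).tolist(),p['fx'],p['distortion'])
    for k in ['bin','board','inlay_round','inlay_square','inlay_oblong','weight_a','glue_bottle','glue_small','cup']:
        print(k,[(np.round(r['rect']).astype(int).tolist(),round(r['confidence'],2)) for r in ctrl.spot_in(p,k)])
    np.savez(n+'0',W=world(p),px=p['pixels'])
E
```

```text
pics
t 0.0 pos [0.2325 0.6859 0.2491] rot [-3.139  0.     2.815] w 0.0854 F [-0.5  0.1 -0.5] g 0.0
dict_keys(['t', 'q', 'dq', 'joint_efforts', 'ee_pos', 'tcp_rot', 'force', 'ft_torque', 'grasp_force', 'width'])
scene [[0.829, -0.327, 0.454, 1.002], [0.559, 0.461, -0.689, -0.926], [0.016, 0.825, 0.565, 0.726], [0.0, 0.0, 0.0, 1.0]] 398.5167182739467 [-0.0606736  0.         0.         0.         0.       ]
bin [([313, 151, 397, 211], 0.73), ([214, 221, 338, 307], 0.43)]
board [([216, 222, 339, 309], 0.55)]
inlay_round [([330, 238, 356, 255], 0.7), ([317, 209, 339, 230], 0.69), ([288, 170, 304, 186], 0.49)]
inlay_square [([278, 200, 304, 211], 0.79)]
inlay_oblong [([348, 219, 377, 242], 0.82), ([316, 211, 340, 226], 0.73), ([375, 230, 391, 268], 0.47)]
weight_a [([284, 136, 315, 155], 0.88), ([337, 147, 368, 170], 0.87), ([321, 168, 341, 181], 0.57), ([364, 178, 381, 192], 0.52)]
glue_bottle [([392, 179, 422, 243], 0.92), ([215, 222, 340, 308], 0.15)]
glue_small [([379, 230, 390, 265], 0.75)]
cup [([186, 287, 222, 335], 0.61)]
top [[-0.008, 0.988, -0.155, 0.248], [-1.0, -0.008, 0.0, -0.085], [-0.001, 0.155, 0.988, 1.449], [0.0, 0.0, 0.0, 1.0]] 503.82392410855175 [-0.12616767  0.          0.          0.          0.        ]
bin [([98, 143, 202, 236], 0.68), ([265, 98, 275, 115], 0.6), ([297, 131, 366, 255], 0.56)]
board [([294, 130, 365, 251], 0.58)]
inlay_round [([174, 247, 198, 266], 0.93), ([262, 138, 285, 160], 0.8)]
inlay_square [([225, 213, 250, 242], 0.64)]
inlay_oblong [([222, 128, 246, 163], 0.85)]
weight_a [([152, 202, 193, 222], 0.94), ([107, 186, 125, 230], 0.9), ([95, 274, 121, 318], 0.74), ([148, 147, 188, 170], 0.72)]
glue_bottle []
glue_small [([264, 96, 277, 116], 0.65)]
cup [([413, 172, 442, 199], 0.74)]
```

```bash
python3 - <<'E'
import cv2,numpy as np
b=cv2.imread('pics/t0.png'); cv2.imwrite('pics/t0c.png',cv2.resize(b[80:340,80:450],None,fx=2.16,fy=2.16,interpolation=cv2.INTER_CUBIC))
a=cv2.imread('pics/s0.png'); cv2.imwrite('pics/s0c.png',cv2.resize(a[120:345,170:440],None,fx=2.6,fy=2.6,interpolation=cv2.INTER_CUBIC))
W=np.load('top0.npz')['W']
for n,r in dict(bin=[98,143,202,236],board=[294,130,365,251],rA=[174,247,198,266],rB=[262,138,285,160],sq=[225,213,250,242],ob=[222,128,246,163],w1=[152,202,193,222],w2=[107,186,125,230],w3=[95,274,121,318],w4=[148,147,188,170],gs=[264,96,277,116],cup=[413,172,442,199]).items():
    q=W[r[1]:r[3],r[0]:r[2]].reshape(-1,3); c=W[(r[1]+r[3])//2,(r[0]+r[2])//2]
    print(n,np.round(c,3),np.round(np.percentile(q,[2,98],0),3).tolist())
E
```

```text
bin [0.537 0.272 0.007] [[0.404, 0.126, -0.004], [0.675, 0.426, 0.064]]
board [ 0.53  -0.252  0.006] [[0.358, -0.354, -0.006], [0.708, -0.152, 0.025]]
rA [0.339 0.16  0.019] [[0.314, 0.132, -0.004], [0.366, 0.195, 0.024]]
rB [ 0.652 -0.09   0.013] [[0.625, -0.122, -0.004], [0.688, -0.057, 0.024]]
sq [0.422 0.015 0.017] [[0.383, -0.019, -0.005], [0.464, 0.051, 0.024]]
ob [0.663 0.025 0.021] [[0.617, -0.007, -0.005], [0.721, 0.062, 0.024]]
w1 [0.463 0.199 0.039] [[0.437, 0.14, 0.003], [0.497, 0.26, 0.065]]
w2 [0.476 0.363 0.036] [[0.414, 0.335, 0.004], [0.546, 0.395, 0.065]]
w3 [0.226 0.379 0.032] [[0.168, 0.347, -0.006], [0.288, 0.428, 0.057]]
w4 [0.628 0.22  0.013] [[0.589, 0.156, 0.001], [0.664, 0.275, 0.066]]
gs [ 0.765 -0.082  0.068] [[0.759, -0.1, -0.005], [0.824, -0.064, 0.096]]
cup [ 0.543 -0.545  0.004] [[0.498, -0.588, -0.004], [0.582, -0.489, 0.091]]
```

View pics/t0c.png

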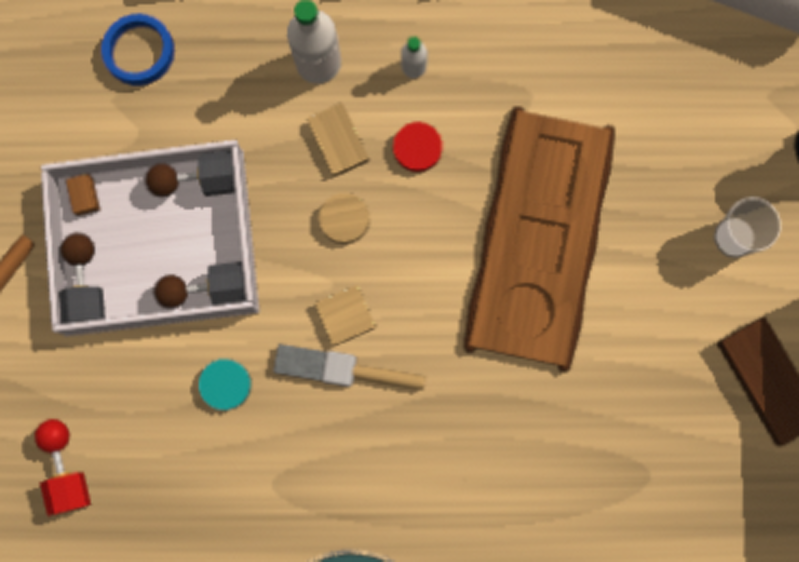

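View pics/s0c.png

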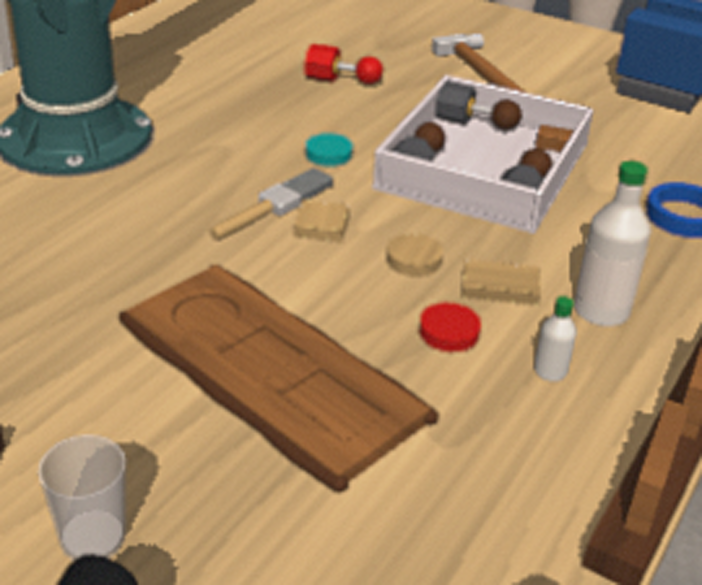

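All three inlays are present. In the enlarged crop, oblong is at (337,138), round at (342,219) and square at (342,316), all light wood. The red disc (417,147), turquoise disc (224,385) and red weight (60,470) are look-alikes. The three dark weights are in the bin at (190,177), (200,287) and (80,275). The round, square and oblong recesses run bottom to top on the board.

```bash
cat >> h.py <<'E'
def avg(n,k=6):
    D=[];C=[]
    for i in range(k):
        p=cap(n); D.append(p['range_z']); C.append(p['pixels'].astype(float))
    D=np.array(D); D[D==0]=np.nan
    p=dict(p); p['range_z']=np.nan_to_num(np.nanmedian(D,0)); p['pixels']=np.mean(C,0)
    return p
def onplane(p,uv,z):
    K=np.array([[p['fx'],0,p['cx']],[0,p['fy'],p['cy']],[0,0,1.]])
    n=cv2.undistortPoints(np.array(uv,float).reshape(-1,1,2),K,np.array(p['distortion'],float)).reshape(-1,2)
    T=np.array(p['T']); d=np.c_[n[:,0],-n[:,1],-np.ones(len(n))]@T[:3,:3].T
    s=(z-T[2,3])/d[:,2]; return T[:3,3]+d*s[:,None]
def blob(p,W,box,zlo,zhi,ztop):
    l,t,r,b=box; m=np.zeros((420,560),np.uint8)
    z=W[t:b,l:r,2]; m[t:b,l:r]=((z>zlo)&(z<zhi))
    nn,lab,s,c=cv2.connectedComponentsWithStats(m)
    i=1+np.argmax(s[1:,4]); 
    v,u=np.nonzero(lab==i); P=onplane(p,np.c_[u,v],ztop)[:,:2]
    rect=cv2.minAreaRect((P*1000).astype(np.float32))
    # area-weighted centroid and covariance
    return P.mean(0),rect,len(u),P
E
python3 - <<'E'
from h import *
p=avg('top',8); W=world(p); np.savez('top1',W=W,px=p['pixels'])
flat=W[300:330,250:330,2]; print('table z',np.median(flat),flat.std())
for n,b in dict(rnd=[226,165,258,200],sq=[218,205,258,250],ob=[215,120,255,168]).items():
    c,r,k,P=blob(p,W,b,0.009,0.04,0.018); print(n,np.round(c,4),np.round(r[0],1),np.round(r[1],1),round(r[2],1),k, 'pca ang',np.degrees(np.arctan2(*np.linalg.eigh(np.cov(P.T))[1][::-1,1])).round(1))
Wb=W[120:265,280:380]
m=(Wb[...,2]>0.012-0.004)
q=Wb[m]; print('board z hist',np.histogram(q[:,2],np.arange(0.004,0.03,0.002)))
c,r,k,P=blob(p,W,[280,120,380,265],0.006,0.04,0.02); print('board',np.round(c,4),r,k)
z=W[...,2].copy(); 
im=np.clip((z-0.0)/0.03*255,0,255).astype(np.uint8)[120:265,280:380]
cv2.imwrite('pics/bz.png',np.hstack([cv2.resize(im,None,fx=4,fy=4,interpolation=cv2.INTER_NEAREST),cv2.resize(p['pixels'].astype(np.uint8)[120:265,280:380,1],None,fx=4,fy=4,interpolation=cv2.INTER_CUBIC)]))
c,r,k,P=blob(p,W,[90,135,210,245],0.052,0.075,0.06); print('bin rim',np.round(c,4),r,k)
E
```

```text
table z -0.0008219226056662698 0.0012919871814094765
rnd [0.5574 0.0113] [557.5  11.1] [67.1 66.1] 44.4 431 pca ang -157.7
sq [0.4256 0.0094] [425.8   9.4] [62.6 62. ] 23.0 474 pca ang -146.4
ob [0.6686 0.0187] [668.5  18.9] [89.6 54.3] 22.8 528 pca ang -157.8
board z hist (array([   0,    0,  248,  910,  557,  300,  903, 2001,  911,   62,    0,
          0]), array([0.004, 0.006, 0.008, 0.01 , 0.012, 0.014, 0.016, 0.018, 0.02 ,
       0.022, 0.024, 0.026, 0.028]))
board [ 0.5273 -0.2526] ((528.777587890625, -252.81881713867188), (152.89309692382812, 345.2268981933594), 77.53119659423828) 5849
bin rim [0.518  0.2548] ((528.3668823242188, 268.6913146972656), (228.26451110839844, 267.598876953125), 6.860628128051758) 1755
```

View pics/bz.png

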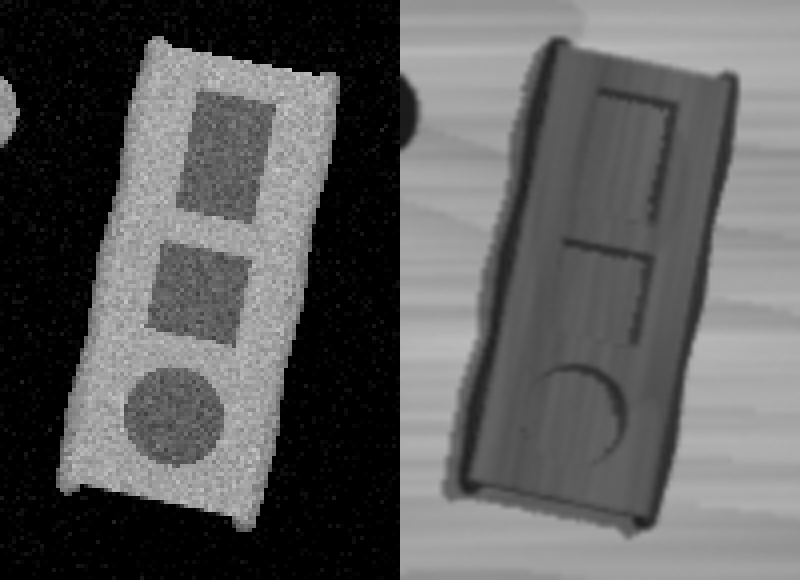

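```bash
cat >> h.py <<'E'
def plan(x,y,z,yawdeg,o=None):
    """rotation first (tool z), then shift in the rotated tool frame"""
    o=o or ctrl.get_obs(); p=np.array(o['ee_pos']); yaw=np.degrees(o['tcp_rot'][2])
    d=(yaw-yawdeg+180)%360-180
    c,s=np.cos(np.radians(yawdeg)),np.sin(np.radians(yawdeg)); e=(np.array([x,y,z])-p)*1000
    print('-> turn z %.1f deg, then shift x %.1f y %.1f z %.1f mm'%(d,c*e[0]+s*e[1],s*e[0]-c*e[1],-e[2]))
E
python3 - <<'E'
from h import *
o=st(); print('nose',ctrl.nose_length)
p=avg('top',6); W=world(p)
z=cv2.GaussianBlur(W[...,2].astype(np.float32),(3,3),0.7)
W2=W.copy();W2[...,2]=z
from scipy.optimize import minimize
for n,b in dict(rnd=[309,210,339,238],sq=[314,178,345,208],ob=[320,140,352,177]).items():
    zz=W2.copy(); c,r,k,P=blob(p,zz,b,0.004,0.0165,0.020); print(n,np.round(c,4),np.round(r[0],1),np.round(r[1],1),round(r[2],1),k)
    np.save('rec_'+n,c)
plan(0.5575,0.0112,0.10,-12.5,o)
E
```

```text
t 1.4 pos [0.2327 0.6866 0.2503] rot [ 3.142 -0.     2.815] w 0.0853 F [-0.  -0.4  0.4] g 0.0
nose 0.019
rnd [ 0.4284 -0.2314] [ 428.5 -231.4] [71.5 71.3] 62.6 510
sq [ 0.5184 -0.2509] [ 518.9 -250.8] [68.5 67.2] 78.8 531
ob [ 0.6203 -0.2735] [ 620.  -273.3] [59.4 94.3] 76.7 621
-> turn z 173.8 deg, then shift x 463.3 y 589.1 z 150.3 mm
```

step_arm(
  deltas="-28.9 -36.9 3 0 0 -6.3 85;-28.9 -36.9 3 0 0 0 85;-28.9 -36.9 3 0 0 0 85;-28.9 -36.9 3 0 0 0 85;-28.9 -36.9 3 0 0 0 85;-28.9 -36.9 3 0 0 0 85;-28.9 -36.9 3 0 0 0 85;-28.9 -36.9 3 0 0 0 85;-28.9 -36.9 3 0 0 0 85;-28.9 -36.9 3 0 0 0 85",
  grip_force=60,
)

```text
t: 2.7
ee_pos: [0.4316, 0.2606, 0.2206]
tcp_rot: [3.141, 0.001, 2.925]
force: [-0.2, 1.0, -0.2]
width: 0.0847
grasp_force: 0.0
```

step_arm(
  deltas="-28.9 -36.9 16 0 0 0 85;-28.9 -36.9 16 0 0 0 85;-28.9 -36.9 16 0 0 0 85;-28.9 -36.9 16 0 0 0 85;-28.9 -36.9 16 0 0 0 85;-28.9 -36.9 16 0 0 0 85;0 0 0 0 0 0 85;0 0 0 0 0 0 85",
)

```text
t: 3.5
ee_pos: [0.5529, 0.0068, 0.1239]
tcp_rot: [-3.141, -0.0, 2.921]
force: [0.2, -0.1, 0.1]
width: 0.0854
grasp_force: 0.0
```

```bash
python3 - <<'E'
from h import *
o=st(); plan(0.5575,0.0112,0.031,167.6,o)
E
```

```text
t 3.5 pos [0.5529 0.0068 0.1239] rot [-3.141 -0.     2.921] w 0.0854 F [ 0.2 -0.1  0.1] g 0.0
-> turn z -0.2 deg, then shift x -3.6 y 5.3 z 92.9 mm
```

step_arm(
  deltas="-3.6 5.3 20 0 0 0 85;0 0 20 0 0 0 85;0 0 20 0 0 0 85;0 0 20 0 0 0 85;0 0 10 0 0 0 85;0 0 9 0 0 0 85;0 0 0 0 0 0 85;0 0 0 0 0 0 60;0 0 0 0 0 0 60;0 0 0 0 0 0 60",
)

```text
t: 4.5
ee_pos: [0.5576, 0.0131, 0.027]
tcp_rot: [3.141, 0.001, 2.925]
force: [-1.9, -0.2, 7.2]
width: 0.0642
grasp_force: 63.9
```

step_arm(
  deltas="0 0 0 0 0 0 60;0 0 0 0 0 0 60;0 0 0 0 0 0 60",
)

```text
t: 4.8
ee_pos: [0.5576, 0.0131, 0.027]
tcp_rot: [3.141, 0.001, 2.925]
force: [-2.1, -0.2, 7.3]
width: 0.0639
grasp_force: 64.0
```

```bash
python3 - <<'E'
from h import *
o=st(); p=cap('scene'); cv2.imwrite('pics/g1.png',cv2.resize(p['pixels'][150:290,240:420],None,fx=4,fy=4,interpolation=cv2.INTER_CUBIC))
E
```

```text
t 4.8 pos [0.5576 0.0131 0.027 ] rot [3.141e+00 1.000e-03 2.925e+00] w 0.0639 F [-2.1 -0.2  7.3] g 63.97125720977783
```

View pics/g1.png

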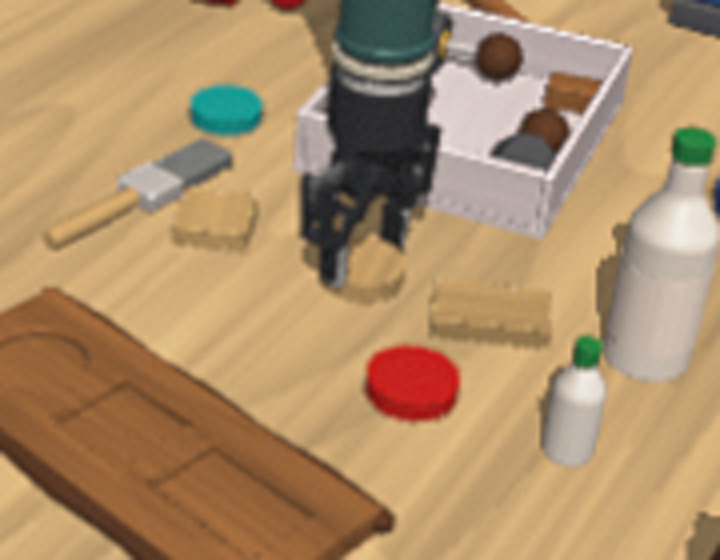

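step_arm(
  deltas="0 0 0 0 0 0 85;0 0 0 0 0 0 85;0 0 0 0 0 0 85;0 0 -30 0 0 0 85;-20 0 -40 0 0 0 85;-50 0 -40 0 0 0 85;-50 0 0 0 0 0 85;-10 0 0 0 0 0 85;0 0 0 0 0 0 85",
)

```text
t: 5.75
ee_pos: [0.6752, -0.0135, 0.1265]
tcp_rot: [-3.142, 0.002, 2.923]
force: [-0.4, -0.3, 0.1]
width: 0.0848
grasp_force: 0.0
```

```bash
cat >> h.py <<'E'
def inlays(k=4,save=None):
    p=avg('top',k); W=world(p)
    if save: cv2.imwrite('pics/'+save+'.png',cv2.resize(p['pixels'].astype(np.uint8)[100:280,80:380],None,fx=2.6,fy=2.6,interpolation=cv2.INTER_CUBIC))
    m=((W[...,2]>0.009)&(W[...,2]<0.026)&(W[...,0]>0.33)&(W[...,0]<0.78)&(W[...,1]>-0.16)&(W[...,1]<0.12)).astype(np.uint8)
    n,lab,s,c=cv2.connectedComponentsWithStats(m)
    for i in range(1,n):
        if s[i,4]<150: continue
        v,u=np.nonzero(lab==i); P=onplane(p,np.c_[u,v],0.018)[:,:2]; r=cv2.minAreaRect((P*1000).astype(np.float32))
        print('inlay? c',np.round(P.mean(0),4),'rect',np.round(r[0],1),np.round(r[1],1),round(r[2],1),s[i,4],'bgr',p['pixels'][v,u].mean(0).round())
    return p,W
E
python3 - <<'E'
from h import *
st(); inlays(save='t2')
E
```

```text
t 5.75 pos [ 0.6752 -0.0135  0.1265] rot [-3.142e+00  2.000e-03  2.923e+00] w 0.0848 F [-0.4 -0.3  0.1] g 0.0
inlay? c [ 0.6566 -0.0887] rect [657.2 -89.9] [64.7 67. ] 89.5 413 bgr [ 34.  41. 215.]
inlay? c [ 0.4278 -0.0111] rect [432.4  -5.8] [62.8 29.7] 21.5 157 bgr [109. 169. 209.]
inlay? c [ 0.343  -0.0506] rect [342.2 -50.9] [90.1 19.4] 80.8 197 bgr [ 97. 152. 190.]
```

step_arm(
  deltas="20 50 -10 0 0 0 85;20 50 -10 0 0 0 85;20 50 0 0 0 0 85;20 50 0 0 0 0 85;20 50 0 0 0 0 85;0 0 0 0 0 0 85",
)

```text
t: 6.55
ee_pos: [0.6279, 0.2453, 0.1443]
tcp_rot: [3.135, -0.005, 2.94]
force: [0.3, -0.9, -0.5]
width: 0.0853
grasp_force: 0.0
```

```bash
python3 - <<'E'
from h import *
st(); inlays(save='t3')
E
```

```text
t 6.55 pos [0.6279 0.2453 0.1443] rot [ 3.135 -0.005  2.94 ] w 0.0853 F [ 0.3 -0.9 -0.5] g 0.0
inlay? c [0.6684 0.0187] rect [668.1  18.7] [90.3 54.3] 22.8 530 bgr [102. 160. 201.]
inlay? c [ 0.6566 -0.0888] rect [657.2 -89.9] [64.7 67. ] 89.5 414 bgr [ 33.  40. 211.]
inlay? c [0.5588 0.0158] rect [559.   15.5] [65.5 64.1] 0.0 426 bgr [104. 164. 206.]
inlay? c [0.4258 0.0095] rect [426.    9.4] [62.3 62. ] 23.0 471 bgr [109. 171. 214.]
inlay? c [0.355  0.0192] rect [351.7   1.8] [197.   41.6] 80.1 719 bgr [130. 152. 166.]
```

View pics/t3.png

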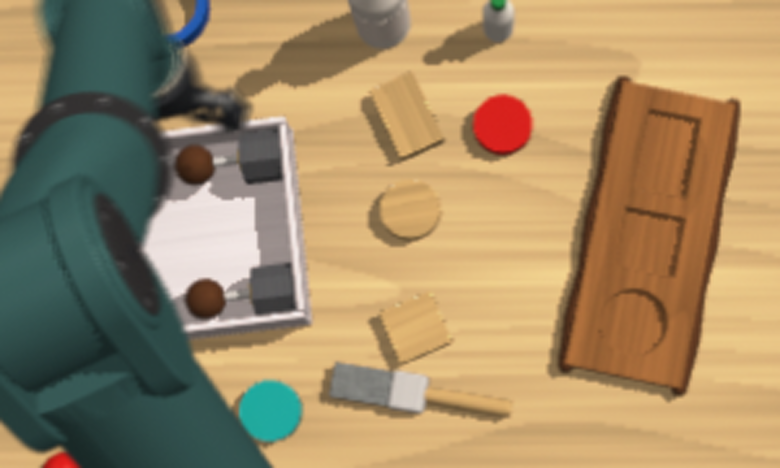

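```bash
python3 - <<'E'
from h import *
o=st(); plan(0.5583,0.0135,0.036,167.6,o)
E
```

```text
t 6.75 pos [0.6322 0.2304 0.1444] rot [-3.139e+00 -1.000e-03  2.924e+00] w 0.0847 F [ 0.2 -1.  -0.1] g 0.0
-> turn z -0.1 deg, then shift x 25.6 y -227.7 z 108.4 mm
```

step_arm(
  deltas="5 -45 5 0 0 0 85;5 -46 5 0 0 0 85;5 -46 5 0 0 0 85;5 -46 5 0 0 0 85;5.6 -44.7 8.4 0 0 0 85;0 0 20 0 0 0 85;0 0 20 0 0 0 85;0 0 20 0 0 0 85;0 0 20 0 0 0 85;0 0 0 0 0 0 85",
)

```text
t: 7.75
ee_pos: [0.5567, 0.0127, 0.0345]
tcp_rot: [-3.139, -0.005, 2.921]
force: [-0.7, 0.3, 0.3]
width: 0.0847
grasp_force: 0.0
```

step_arm(
  deltas="0 0 0 0 0 0 85;0 0 0 0 0 0 60;0 0 0 0 0 0 60;0 0 0 0 0 0 60;0 0 0 0 0 0 60;0 0 0 0 0 0 60;0 0 0 0 0 0 60",
)

```text
t: 8.45
ee_pos: [0.5591, 0.0157, 0.0365]
tcp_rot: [3.142, 0.0, 2.925]
force: [0.4, 0.6, 0.0]
width: 0.06
grasp_force: 0.0
```

step_arm(
  deltas="0 0 -20 0 0 0 60;0 0 -20 0 0 0 60;0 0 -20 0 0 0 60;0 0 0 0 0 0 60;0 0 0 0 0 0 60",
)

```text
t: 8.95
ee_pos: [0.5591, 0.0156, 0.0966]
tcp_rot: [3.141, 0.001, 2.925]
force: [-0.7, -0.6, -0.5]
width: 0.0599
grasp_force: 0.0
```

```bash
python3 - <<'E'
from h import *
o=st(); plan(0.4279,-0.2339,0.052,167.6,o); p=cap('scene'); cv2.imwrite('pics/g2.png',cv2.resize(p['pixels'][130:290,240:420],None,fx=3.5,fy=3.5,interpolation=cv2.INTER_CUBIC))
E
```

```text
t 8.95 pos [0.5591 0.0156 0.0966] rot [3.141e+00 1.000e-03 2.925e+00] w 0.0599 F [-0.7 -0.6 -0.5] g 0.0
-> turn z -0.0 deg, then shift x 74.6 y -271.9 z 44.6 mm
```

View pics/g2.png

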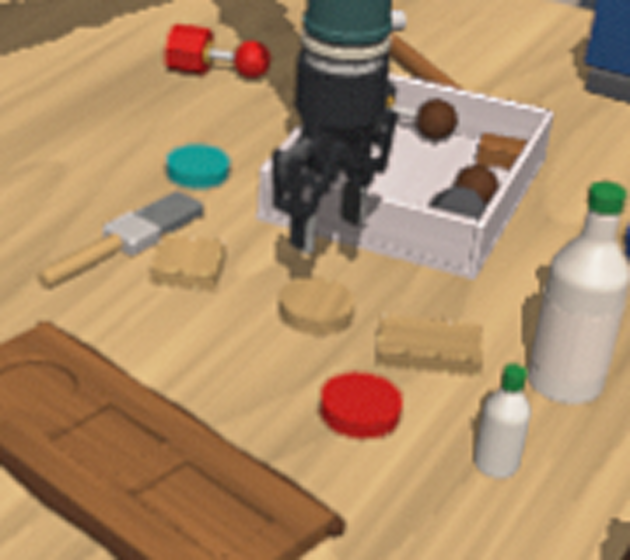

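The fingers closed above the disc, which is still on the table at crop (316,303). I need to go lower.

step_arm(
  deltas="0 0 0 0 0 0 85;0 0 20 0 0 0 85;0 0 20 0 0 0 85;0 0 20 0 0 0 85;0 0 10 0 0 0 85;0 0 6 0 0 0 85;0 0 0 0 0 0 85;0 0 0 0 0 0 85",
)

```text
t: 9.8
ee_pos: [0.5593, 0.0155, 0.0207]
tcp_rot: [3.141, 0.001, 2.925]
force: [-0.2, -0.1, -0.1]
width: 0.0849
grasp_force: 0.0
```

step_arm(
  deltas="0 0 0 0 0 0 72;0 0 0 0 0 0 72;0 0 0 0 0 0 72;0 0 -1 0 0 0 60;0 0 0 0 0 0 60;0 0 0 0 0 0 60;0 0 0 0 0 0 60",
)

```text
t: 10.5
ee_pos: [0.5593, 0.0155, 0.0221]
tcp_rot: [3.141, 0.001, 2.925]
force: [-0.5, -0.6, 6.4]
width: 0.0655
grasp_force: 66.8
```

step_arm(
  deltas="0 0 -20 0 0 0 60;0 0 -20 0 0 0 60;0 0 -20 0 0 0 60;0 0 0 0 0 0 60;0 0 0 0 0 0 60",
)

```text
t: 11.0
ee_pos: [0.559, 0.0157, 0.0814]
tcp_rot: [3.141, 0.0, 2.925]
force: [0.4, -1.0, -0.7]
width: 0.0653
grasp_force: 66.6
```

step_arm(
  deltas="10.6 -38.5 0 0 0 0 60;10.6 -38.5 0 0 0 0 60;10.6 -38.5 0 0 0 0 60;10.6 -38.5 0 0 0 0 60;10.7 -38.5 0 0 0 0 60;10.7 -38.5 0 0 0 0 60;10.7 -38.4 0 0 0 0 60;0 0 20 0 0 0 60;0 0 16 0 0 0 60;0 0 0 0 0 0 60",
)

```text
t: 12.0
ee_pos: [0.4264, -0.2312, 0.043]
tcp_rot: [3.14, -0.005, 2.924]
force: [0.1, 0.0, -0.5]
width: 0.0648
grasp_force: 66.6
```

```bash
python3 - <<'E'
from h import *
ctrl.get_obs(); o=st(); plan(0.4284,-0.2314,0.034,167.6,o)
E
```

```text
t 12.0 pos [ 0.4264 -0.2312  0.043 ] rot [ 3.14  -0.005  2.924] w 0.0648 F [ 0.1  0.  -0.5] g 66.63001298904419
-> turn z -0.1 deg, then shift x -2.0 y 0.2 z 9.0 mm
```

step_arm(
  deltas="0 0 0 0 0 0 60;0 0 0 0 0 0 60",
)

```text
t: 12.2
ee_pos: [0.4286, -0.2311, 0.0455]
tcp_rot: [3.141, 0.0, 2.926]
force: [0.3, -0.3, -0.5]
width: 0.0652
grasp_force: 66.6
```

step_arm(
  deltas="0 0 3 0 0 0 60;0 0 3 0 0 0 60;0 0 2 0 0 0 60;0 0 1 0 0 0 60;0 0 0 0 0 0 60",
)

```text
t: 12.7
ee_pos: [0.4288, -0.2323, 0.0366]
tcp_rot: [-3.141, 0.001, 2.924]
force: [-0.3, -3.7, 0.3]
width: 0.0651
grasp_force: 67.7
```

step_arm(
  deltas="0 -1.5 1 0 0 0 60;0 0 1 0 0 0 60;0 0 1 0 0 0 60;0 0 0 0 0 0 60;0 0 0 0 0 0 60",
)

```text
t: 13.2
ee_pos: [0.4279, -0.2327, 0.034]
tcp_rot: [3.141, -0.0, 2.925]
force: [-1.1, -0.2, 9.5]
width: 0.0654
grasp_force: 68.9
```

step_arm(
  deltas="0 0 0 0 0 0 85;0 0 0 0 0 0 85;0 0 0 0 0 0 85;0 0 -12 0 0 -7.1 85;0 0 -20 0 0 -7.1 85;0 0 -20 0 0 -7.1 85;0 0 -12 0 0 -7.1 85;0 0 0 0 0 -7 85;0 0 0 0 0 0 85;0 0 0 0 0 0 85",
)

```text
t: 14.2
ee_pos: [0.4276, -0.2328, 0.0971]
tcp_rot: [3.141, -0.0, -2.743]
force: [-0.8, 0.1, 0.5]
width: 0.0851
grasp_force: 0.0
```

```bash
python3 - <<'E'
from h import *
o=st(); plan(0.426,0.0094,0.1,203,o); p,W=inlays()
E
```

```text
t 14.2 pos [ 0.4276 -0.2328  0.0971] rot [ 3.141 -0.    -2.743] w 0.0851 F [-0.8  0.1  0.5] g 0.0
-> turn z -0.2 deg, then shift x -93.1 y 223.6 z -2.9 mm
inlay? c [0.6683 0.0186] rect [668.   18.7] [90.6 54.3] 22.8 531 bgr [104. 163. 205.]
inlay? c [ 0.6566 -0.0886] rect [657.2 -89.9] [64.7 67. ] 89.5 414 bgr [ 34.  41. 214.]
inlay? c [0.4257 0.0095] rect [425.9   9.4] [62.5 61.8] 23.3 472 bgr [111. 175. 217.]
inlay? c [0.3549 0.0193] rect [351.7   1.8] [197.   41.6] 80.1 717 bgr [111. 126. 136.]
```

step_arm(
  deltas="-15.5 37.2 0 0 0 0 85;-15.5 37.2 0 0 0 0 85;-15.5 37.2 0 0 0 0 85;-15.5 37.2 0 0 0 0 85;-15.5 37.2 0 0 0 0 85;-15.6 37.2 0 0 0 0 85;0 0 20 0 0 0 85;0 0 20 0 0 0 85;0 0 10 0 0 0 85;0 0 0 0 0 0 85",
)

```text
t: 15.4
ee_pos: [0.4258, 0.0088, 0.0463]
tcp_rot: [3.141, -0.003, -2.741]
force: [-0.2, 0.6, 0.4]
width: 0.085
grasp_force: 0.0
```

step_arm(
  deltas="0 0 0 0 0 0 85;0 0 0 0 0 0 85",
)

```text
t: 15.6
ee_pos: [0.4269, 0.0085, 0.0479]
tcp_rot: [-3.141, 0.001, -2.742]
force: [0.1, -0.1, 0.5]
width: 0.085
grasp_force: 0.0
```

```bash
python3 - <<'E'
from h import *
o=st(); plan(0.426,0.0094,0.0205,203,o); print(np.round(o['q'],2))
E
```

```text
t 15.6 pos [0.4269 0.0085 0.0479] rot [-3.141e+00  1.000e-03 -2.742e+00] w 0.085 F [ 0.1 -0.1  0.5] g 0.0
-> turn z -0.1 deg, then shift x 0.4 y 1.2 z 27.4 mm
[-0.08  0.63 -0.06  2.39  0.26  0.13  1.58]
```

step_arm(
  deltas="0.4 1.2 15 0 0 0 85;0 0 12 0 0 0 85;0 0 0 0 0 0 85;0 0 0 0 0 0 66;0 0 0 0 0 0 66;0 0 0 0 0 0 66;0 0 -1 0 0 0 54;0 0 0 0 0 0 54;0 0 0 0 0 0 54;0 0 0 0 0 0 54",
)

```text
t: 16.6
ee_pos: [0.4264, 0.0094, 0.0267]
tcp_rot: [-3.141, -0.001, -2.741]
force: [0.3, 0.3, 8.5]
width: 0.0598
grasp_force: 65.3
```

step_arm(
  deltas="0 0 -20 0 0 0 54;0 0 -20 0 0 0 54;0 0 -20 0 0 0 54;0 0 0 0 0 0 54;0 0 0 0 0 0 54",
)

```text
t: 17.1
ee_pos: [0.4264, 0.0094, 0.0863]
tcp_rot: [-3.141, -0.001, -2.741]
force: [0.7, 0.5, -0.5]
width: 0.0601
grasp_force: 65.0
```

```bash
python3 - <<'E'
from h import *
o=st(); plan(0.5181,-0.2520,0.085,167.6,o); print(np.round(o['q'],2))
E
```

```text
t 17.1 pos [0.4264 0.0094 0.0863] rot [-3.141e+00 -1.000e-03 -2.741e+00] w 0.0601 F [ 0.7  0.5 -0.5] g 65.0180983543396
-> turn z 35.4 deg, then shift x -145.7 y -235.6 z 1.3 mm
[ 0.04  0.55 -0.22  2.37  0.45  0.26  1.39]
```

step_arm(
  deltas="0 0 0 0 0 7.1 54;0 0 0 0 0 7.1 54;0 0 0 0 0 7.1 54;0 0 0 0 0 7.1 54;0 0 0 0 0 7 54;-20.8 -33.7 0 0 0 0 54;-20.8 -33.7 0 0 0 0 54;-20.8 -33.7 0 0 0 0 54;-20.8 -33.7 0 0 0 0 54;-20.8 -33.7 0 0 0 0 54",
)

```text
t: 18.1
ee_pos: [0.4912, -0.1787, 0.0848]
tcp_rot: [-3.14, -0.004, 2.925]
force: [0.8, 0.4, -0.9]
width: 0.0597
grasp_force: 65.0
```

step_arm(
  deltas="-20.8 -33.7 0 0 0 0 54;-20.9 -33.4 0 0 0 0 54;0 0 20 0 0 0 54;0 0 14 0 0 0 54;0 0 0 0 0 0 54;0 0 0 0 0 0 54;0 0 0 0 0 0 54",
)

```text
t: 18.8
ee_pos: [0.5179, -0.2506, 0.0525]
tcp_rot: [-3.14, -0.002, 2.927]
force: [-0.1, -1.2, -0.1]
width: 0.06
grasp_force: 65.0
```

```bash
python3 - <<'E'
from h import *
o=st(); plan(0.5181,-0.2520,0.0387,167.6,o)
E
```

```text
t 18.8 pos [ 0.5179 -0.2506  0.0525] rot [-3.140e+00 -2.000e-03  2.927e+00] w 0.06 F [-0.1 -1.2 -0.1] g 64.9834156036377
-> turn z 0.1 deg, then shift x -0.5 y -1.4 z 13.8 mm
```

step_arm(
  deltas="-0.5 -1.2 3 0 0 0.1 54;0 0 3 0 0 0 54;0 0 3 0 0 0 54;0 0 0 0 0 0 54;0 0 0 0 0 0 54",
)

```text
t: 19.3
ee_pos: [0.5185, -0.2533, 0.0435]
tcp_rot: [-3.14, -0.0, 2.923]
force: [0.6, 0.9, -1.4]
width: 0.0599
grasp_force: 64.9
```

step_arm(
  deltas="0 0 2 0 0 0 54;0 0 2 0 0 0 54;0 0 1.5 0 0 0 54;0 0 0 0 0 0 54;0 0 0 0 0 0 54",
)

```text
t: 19.8
ee_pos: [0.5186, -0.2534, 0.0387]
tcp_rot: [-3.14, -0.0, 2.923]
force: [-0.9, -0.0, 5.9]
width: 0.0593
grasp_force: 65.8
```

step_arm(
  deltas="0 0 0 0 0 0 85;0 0 0 0 0 0 85;0 0 0 0 0 0 85;0 0 -12 0 0 -7.1 85;0 0 -20 0 0 -7.1 85;0 0 -20 0 0 -7.1 85;0 0 -10 0 0 -7 85;0 0 0 0 0 -7 85;0 0 0 0 0 0 85;0 0 0 0 0 0 85",
)

```text
t: 20.8
ee_pos: [0.5176, -0.2532, 0.0995]
tcp_rot: [3.141, -0.003, -2.747]
force: [0.1, 0.5, -0.1]
width: 0.0849
grasp_force: 0.0
```

```bash
python3 - <<'E'
from h import *
o=st(); plan(0.6683,0.0187,0.0205,202.8,o); p,W=inlays()
for n,b in dict(rnd=[309,210,339,238],sq=[314,178,345,208]).items():
    c,r,k,P=blob(p,W,b,0.0255,0.045,0.030); print(n,np.round(c,4),np.round(r[1],1),r[2],k,np.median(W[b[1]+8:b[3]-8,b[0]+8:b[2]-8,2]))
E
```

```text
t 20.8 pos [ 0.5176 -0.2532  0.0995] rot [ 3.141e+00 -3.000e-03 -2.747e+00] w 0.0849 F [ 0.1  0.5 -0.1] g 0.0
-> turn z -0.2 deg, then shift x -244.3 y 192.2 z 79.0 mm
inlay? c [0.6682 0.0185] rect [668.1  18.7] [90.7 53.9] 22.5 531 bgr [106. 167. 209.]
inlay? c [ 0.6565 -0.0887] rect [656.6 -89.1] [67.8 65.6] 43.7 415 bgr [ 35.  42. 218.]
inlay? c [0.3549 0.0191] rect [351.7   1.8] [197.   41.6] 80.1 719 bgr [ 98. 118. 132.]
rnd [ 0.4281 -0.2293] [65.7 65.9] 89.47074127197266 437 0.02927561206053997
sq [ 0.5012 -0.2508] [61.3 37. ] 77.49974060058594 219 0.12308429997807702
```

step_arm(
  deltas="-30.5 24 0 0 0 0 85;-30.5 24 0 0 0 0 85;-30.5 24 0 0 0 0 85;-30.5 24 0 0 0 0 85;-30.5 24 0 0 0 0 85;-30.5 24 0 0 0 0 85;-30.5 24 0 0 0 0 85;-30.6 24.2 0 0 0 0 85;0 0 20 0 0 0 85;0 0 20 0 0 0 85",
)

```text
t: 22.0
ee_pos: [0.67, 0.0216, 0.0594]
tcp_rot: [-3.141, 0.0, -2.741]
force: [-1.0, 0.2, 0.6]
width: 0.0848
grasp_force: 0.0
```

step_arm(
  deltas="0 0 0 0 0 0 85;0 0 0 0 0 0 85;0 0 0 0 0 0 85",
)

```text
t: 22.3
ee_pos: [0.6693, 0.0183, 0.0601]
tcp_rot: [-3.141, -0.001, -2.745]
force: [0.7, 0.9, 0.8]
width: 0.0849
grasp_force: 0.0
```

```bash
python3 - <<'E'
from h import *
o=st(); plan(0.6683,0.0187,0.0205,202.7,o)
E
```

```text
t 22.3 pos [0.6693 0.0183 0.0601] rot [-3.141e+00 -1.000e-03 -2.745e+00] w 0.0849 F [0.7 0.9 0.8] g 0.0
-> turn z 0.0 deg, then shift x 0.7 y 0.7 z 39.6 mm
```

step_arm(
  deltas="0.7 0.7 20 0 0 0 85;0 0 20 0 0 0 85;0 0 0 0 0 0 85;0 0 0 0 0 0 60;0 0 0 0 0 0 60;0 0 0 0 0 0 60;0 0 -2 0 0 0 46;0 0 0 0 0 0 46;0 0 0 0 0 0 46;0 0 0 0 0 0 46",
)

```text
t: 23.3
ee_pos: [0.6679, 0.0188, 0.0217]
tcp_rot: [-3.141, -0.002, -2.744]
force: [-1.1, -0.4, 4.1]
width: 0.0525
grasp_force: 63.8
```

step_arm(
  deltas="0 0 -20 0 0 0 46;0 0 -20 0 0 0 46;0 0 -20 0 0 0 46;0 0 0 0 0 0 46;0 0 0 0 0 0 46",
)

```text
t: 23.8
ee_pos: [0.6677, 0.0187, 0.081]
tcp_rot: [-3.141, -0.002, -2.744]
force: [-0.2, 0.2, -0.4]
width: 0.0522
grasp_force: 63.3
```

```bash
python3 - <<'E'
from h import *
o=st(); plan(0.6200,-0.2748,0.085,167.6,o)
E
```

```text
t 23.8 pos [0.6677 0.0187 0.081 ] rot [-3.141e+00 -2.000e-03 -2.744e+00] w 0.0522 F [-0.2  0.2 -0.4] g 63.32931876182556
-> turn z 35.2 deg, then shift x -16.5 y -296.9 z -4.0 mm
```

step_arm(
  deltas="0 0 0 0 0 7.1 46;0 0 0 0 0 7.1 46;0 0 0 0 0 7 46;0 0 0 0 0 7 46;0 0 0 0 0 7 46;-2.4 -42.4 0 0 0 0 46;-2.4 -42.4 0 0 0 0 46;-2.4 -42.4 0 0 0 0 46;-2.4 -42.4 0 0 0 0 46;-2.3 -42.4 0 0 0 0 46",
)

```text
t: 24.8
ee_pos: [0.6323, -0.1921, 0.0798]
tcp_rot: [-3.14, -0.004, 2.925]
force: [0.7, 1.2, -0.8]
width: 0.0526
grasp_force: 63.3
```

step_arm(
  deltas="-2.3 -42.4 0 0 0 0 46;-2.3 -42.5 0 0 0 0 46;0 0 20 0 0 0 46;0 0 14 0 0 0 46;0 0 0 0 0 0 46;0 0 0 0 0 0 46;0 0 0 0 0 0 46",
)

```text
t: 25.5
ee_pos: [0.621, -0.2726, 0.048]
tcp_rot: [-3.141, -0.001, 2.928]
force: [1.1, 0.4, -0.6]
width: 0.053
grasp_force: 63.3
```

```bash
python3 - <<'E'
from h import *
o=st(); plan(0.6200,-0.2748,0.0337,167.6,o)
E
```

```text
t 25.5 pos [ 0.621  -0.2726  0.048 ] rot [-3.141e+00 -1.000e-03  2.928e+00] w 0.053 F [ 1.1  0.4 -0.6] g 63.3154821395874
-> turn z 0.1 deg, then shift x 0.5 y -2.4 z 14.3 mm
```

step_arm(
  deltas="0.5 -2.2 3 0 0 0.1 46;0 0 3 0 0 0 46;0 0 3 0 0 0 46;0 0 0 0 0 0 46;0 0 0 0 0 0 46",
)

```text
t: 26.0
ee_pos: [0.6195, -0.2769, 0.0388]
tcp_rot: [-3.14, -0.0, 2.923]
force: [1.0, -0.4, -1.2]
width: 0.0524
grasp_force: 63.2
```

step_arm(
  deltas="0 0 2 0 0 0 46;0 0 2 0 0 0 46;0 0 1.5 0 0 0 46;0 0 0 0 0 0 46;0 0 0 0 0 0 46",
)

```text
t: 26.5
ee_pos: [0.6196, -0.2768, 0.0357]
tcp_rot: [-3.139, -0.001, 2.923]
force: [-3.2, 1.1, 13.3]
width: 0.0525
grasp_force: 71.2
```

step_arm(
  deltas="0 1 -1 0 0 0 46;0 1 0 0 0 0 46;0 0 0 0 0 0 46;0 0 1 0 0 0 46;0 0 1 0 0 0 46;0 0 1 0 0 0 46;0 0 0 0 0 0 46;0 0 0 0 0 0 46",
)

```text
t: 27.3
ee_pos: [0.6197, -0.2767, 0.0357]
tcp_rot: [-3.137, -0.001, 2.922]
force: [-6.9, -0.3, 25.8]
width: 0.0522
grasp_force: 78.9
```

step_arm(
  deltas="0 0 -2 0 0 0 46;0 0 -2 0 0 0 46;0 0 0 0 0 0 46",
)

```text
t: 27.6
ee_pos: [0.6198, -0.2755, 0.0358]
tcp_rot: [-3.139, -0.0, 2.922]
force: [-0.4, -2.2, 6.7]
width: 0.0526
grasp_force: 67.0
```

step_arm(
  deltas="0 0 0 0 0 0 85;0 0 0 0 0 0 85;0 0 0 0 0 0 85;0 0 -20 0 0 0 85;0 0 -30 0 0 0 85;0 40 -20 0 0 0 85;0 50 0 0 0 0 85;0 50 0 0 0 0 85;0 50 0 0 0 0 85;0 0 0 0 0 0 85",
)

```text
t: 28.6
ee_pos: [0.6628, -0.0755, 0.1053]
tcp_rot: [3.134, -0.001, 2.938]
force: [1.2, 0.8, 0.3]
width: 0.0851
grasp_force: 0.0
```

```bash
cat >> h.py <<'E'
def seats(save=None):
    p=avg('top',4); W=world(p)
    if save: cv2.imwrite('pics/'+save+'.png',cv2.resize(p['pixels'].astype(np.uint8)[110:275,80:380],None,fx=2.6,fy=2.6,interpolation=cv2.INTER_CUBIC))
    for n,b in dict(rnd=[307,206,341,240],sq=[313,175,347,209],ob=[319,137,355,179]).items():
        c,r,k,P=blob(p,W,b,0.0245,0.045,0.030); zz=W[b[1]+9:b[3]-9,b[0]+9:b[2]-9]
        A=np.c_[zz.reshape(-1,3)[:,:2],np.ones(zz.size//3)]; co=np.linalg.lstsq(A,zz.reshape(-1,3)[:,2],rcond=None)[0]
        print(n,np.round(c,4),np.round(r[1],1),round(r[2],1),k,'z',np.median(zz[...,2]).round(4),'tilt',np.round(co[:2],3))
    return p,W
E
python3 - <<'E'
from h import *
st(); seats('t5')
E
```

```text
t 28.6 pos [ 0.6628 -0.0755  0.1053] rot [ 3.134e+00 -1.000e-03  2.938e+00] w 0.0851 F [1.2 0.8 0.3] g 0.0
rnd [ 0.426  -0.2355] [48.8 67.4] 71.8 347 z 0.0294 tilt [-3.261  4.117]
sq [ 0.5152 -0.2596] [42.9 62.6] 78.1 311 z 0.03 tilt [-2.635  3.524]
ob [ 0.6201 -0.2731] [54.3 89.7] 78.5 548 z 0.0295 tilt [0.007 0.038]
```

```bash
cat >> h.py <<'E'
from scipy.optimize import least_squares
BC=np.array([0.5284,0.2687]);BA=np.radians(6.86)
def b2w(x,y): c,s=np.cos(BA),np.sin(BA); return BC+np.array([c*x-s*y,s*x+c*y])
def w2b(q): c,s=np.cos(BA),np.sin(BA); d=np.asarray(q)[...,:2]-BC; return np.stack([c*d[...,0]+s*d[...,1],-s*d[...,0]+c*d[...,1]],-1)
def balls(p=None,W=None,zmin=0.03,zmax=0.075,show=True):
    if p is None: p=avg('top',5); W=world(p)
    hsv=cv2.cvtColor(p['pixels'].astype(np.uint8),cv2.COLOR_BGR2HSV)
    B=w2b(W); inb=(abs(B[...,0])<104)&(abs(B[...,1])<124) if 0 else (abs(B[...,0])<.104)&(abs(B[...,1])<.124)
    m=(inb&(hsv[...,1]>80)&(hsv[...,2]<110)&(W[...,2]>zmin)&(W[...,2]<zmax)).astype(np.uint8)
    n,lab,s,c=cv2.connectedComponentsWithStats(m); out=[]
    for i in range(1,n):
        if s[i,4]<40: continue
        P=W[lab==i]; f=lambda q:np.linalg.norm(P-q,axis=1)-0.023
        r=least_squares(f,P.mean(0)-[0,0,.015],loss='soft_l1',f_scale=.002); out.append(r.x)
        print('ball',np.round(r.x,4),'bin',np.round(w2b(r.x)*1000,1),'n',s[i,4],'res',np.abs(r.fun).mean().round(4),'px',np.round(c[i]))
    return p,W
E
python3 - <<'E'
from h import *
st(); p,W=balls()
B=w2b(W)
m=(abs(B[...,0])<.104)&(abs(B[...,1])<.124)&(W[...,2]>0.05)
hsv=cv2.cvtColor(p['pixels'].astype(np.uint8),cv2.COLOR_BGR2HSV)
mm=(m&(hsv[...,1]<60)).astype(np.uint8); n,lab,s,c=cv2.connectedComponentsWithStats(mm)
for i in range(1,n):
    if s[i,4]>60: 
        q=B[lab==i]*1000; print('foot?',q.mean(0).round(1),np.percentile(q,[3,97],0).round(),np.median(W[lab==i][:,2]),s[i,4])
print('expected balls', b2w(.077,-.024),b2w(-.077,-.024),b2w(-.004,.097))
E
```

```text
t 28.8 pos [ 0.6601 -0.0905  0.1045] rot [-3.139e+00 -3.000e-03  2.922e+00] w 0.0849 F [-0.1 -0.4 -0.4] g 0.0
ball [0.6086 0.2555 0.0349] bin [ 78.  -22.7] n 167 res 0.001 px [155. 163.]
ball [0.5148 0.3663 0.0346] bin [-1.8 98.6] n 160 res 0.001 px [115. 195.]
ball [0.456  0.2387 0.0347] bin [-75.5 -21.1] n 163 res 0.0011 px [158. 214.]
foot? [  75.  -101.5] [[  55. -123.]
 [  99.  -80.]] 0.05999519347692117 257
foot? [ -77.2 -100.3] [[ -97. -122.]
 [ -55.  -78.]] 0.05971779064911331 258
foot? [-81.4  96.5] [[-103.   77.]
 [ -60.  120.]] 0.05976570962058336 254
expected balls [0.6077154  0.25406898] [0.45481789 0.23567465] [0.51284259 0.3645278 ]
```

step_arm(
  deltas="0 0 -5 0 0 -6.5 85;0 0 -5 0 0 -6.4 85;0 0 -5 0 0 -6.4 62;0 0 0 0 0 0 62;0 0 0 0 0 0 62",
)

```text
t: 29.55
ee_pos: [0.6607, -0.09, 0.1199]
tcp_rot: [-3.141, -0.002, -3.027]
force: [0.2, 0.2, -0.8]
width: 0.0621
grasp_force: 0.0
```

```bash
python3 - <<'E'
from h import *
o=st(); plan(0.6086,0.2552,0.075,186.86,o)
E
```

```text
t 29.55 pos [ 0.6607 -0.09    0.1199] rot [-3.141e+00 -2.000e-03 -3.027e+00] w 0.0621 F [ 0.2  0.2 -0.8] g 0.0
-> turn z -0.3 deg, then shift x 10.5 y 348.9 z 44.9 mm
```

step_arm(
  deltas="1.3 43.6 0 0 0 -0.3 62;1.3 43.6 0 0 0 0 62;1.3 43.6 0 0 0 0 62;1.3 43.6 0 0 0 0 62;1.3 43.6 0 0 0 0 62;1.3 43.6 0 0 0 0 62;1.3 43.6 0 0 0 0 62;1.4 43.7 0 0 0 0 62;0 0 20 0 0 0 62;0 0 20 0 0 0 62",
)

```text
t: 30.55
ee_pos: [0.6071, 0.2592, 0.0797]
tcp_rot: [3.141, -0.0, -3.016]
force: [-0.8, -0.7, -0.2]
width: 0.0621
grasp_force: 0.0
```

step_arm(
  deltas="0 0 0 0 0 0 62;0 0 0 0 0 0 62;0 0 0 0 0 0 62",
)

```text
t: 30.85
ee_pos: [0.6083, 0.2555, 0.0804]
tcp_rot: [-3.141, -0.0, -3.02]
force: [-0.5, 0.9, 0.6]
width: 0.062
grasp_force: 0.0
```

```bash
python3 - <<'E'
from h import *
o=st(); plan(0.6086,0.2552,0.0585,186.86,o)
E
```

```text
t 30.85 pos [0.6083 0.2555 0.0804] rot [-3.141 -0.    -3.02 ] w 0.062 F [-0.5  0.9  0.6] g 0.0
-> turn z 0.1 deg, then shift x -0.2 y -0.4 z 21.9 mm
```

step_arm(
  deltas="0 0 11 0 0 0 62;0 0 11 0 0 0 62;0 0 0 0 0 0 62;0 0 0 0 0 0 46;0 0 0 0 0 0 36;0 0 0 0 0 0 36;0 0 0 0 0 0 36",
  grip_force=40,
)

```text
t: 31.55
ee_pos: [0.6075, 0.255, 0.0578]
tcp_rot: [-3.14, -0.002, -3.019]
force: [0.3, -2.2, 1.1]
width: 0.0408
grasp_force: 39.0
```

step_arm(
  deltas="5 0 0 0 0 0 36;8 0 0 0 0 0 36;8 0 0 0 0 0 36;8 0 0 0 0 0 36;8 0 0 0 0 0 36;8 0 0 0 0 0 36;0 0 0 0 0 0 36;0 0 0 0 0 0 36",
)

```text
t: 32.35
ee_pos: [0.5625, 0.2508, 0.0579]
tcp_rot: [-3.141, -0.002, -3.018]
force: [3.5, 1.8, 3.0]
width: 0.0406
grasp_force: 39.7
```

step_arm(
  deltas="0 0 0 0 0 0 62;0 0 0 0 0 0 62;0 0 -25 0 0 0 62;0 -10 -30 0 0 0 62;0 -50 -20 0 0 0 70;0 -50 0 0 0 0 70;0 -50 0 0 0 0 70;0 -50 0 0 0 0 70;0 -30 0 0 0 0 70;0 0 0 0 0 0 70",
)

```text
t: 33.35
ee_pos: [0.5902, 0.0074, 0.13]
tcp_rot: [-3.136, -0.008, -3.029]
force: [1.1, -1.3, 0.2]
width: 0.0699
grasp_force: 0.0
```

```bash
cat >> h.py <<'E'
def feet(p,W):
    B=w2b(W); m=(abs(B[...,0])<.104)&(abs(B[...,1])<.124)&(W[...,2]>0.05)&(W[...,2]<.075)
    hsv=cv2.cvtColor(p['pixels'].astype(np.uint8),cv2.COLOR_BGR2HSV)
    n,lab,s,c=cv2.connectedComponentsWithStats((m&(hsv[...,1]<60)).astype(np.uint8))
    for i in range(1,n):
        if s[i,4]>60:
            q=W[lab==i][:,:2]; r=cv2.minAreaRect((q*1000).astype(np.float32)); print('foot top world',q.mean(0).round(4),'bin',w2b(q.mean(0)).round(4),np.round(r[1]),round(r[2],1),s[i,4])
def binshot(save):
    p=avg('top',4); W=world(p)
    cv2.imwrite('pics/'+save+'.png',cv2.resize(p['pixels'].astype(np.uint8)[125:255,85:260],None,fx=4,fy=4,interpolation=cv2.INTER_CUBIC))
    balls(p,W); feet(p,W); return p,W
E
python3 - <<'E'
from h import *
o=st(); p,W=binshot('b1')
E
```

```text
t 33.35 pos [0.5902 0.0074 0.13  ] rot [-3.136 -0.008 -3.029] w 0.0699 F [ 1.1 -1.3  0.2] g 0.0
ball [0.5646 0.2528 0.035 ] bin [ 34.  -20.1] n 157 res 0.001 px [155. 178.]
ball [0.515  0.3667 0.0344] bin [-1.6 98.9] n 160 res 0.0011 px [115. 195.]
ball [0.456  0.2387 0.0347] bin [-75.5 -21.1] n 166 res 0.0009 px [159. 215.]
foot top world [0.5716 0.1737] bin [ 0.0315 -0.0995] [50. 46.] 6.9 253
foot top world [0.4641 0.16  ] bin [-0.0768 -0.1002] [50. 45.] 6.2 267
foot top world [0.4365 0.3545] bin [-0.081   0.0962] [46. 47.] 7.1 249
```

View pics/b1.png

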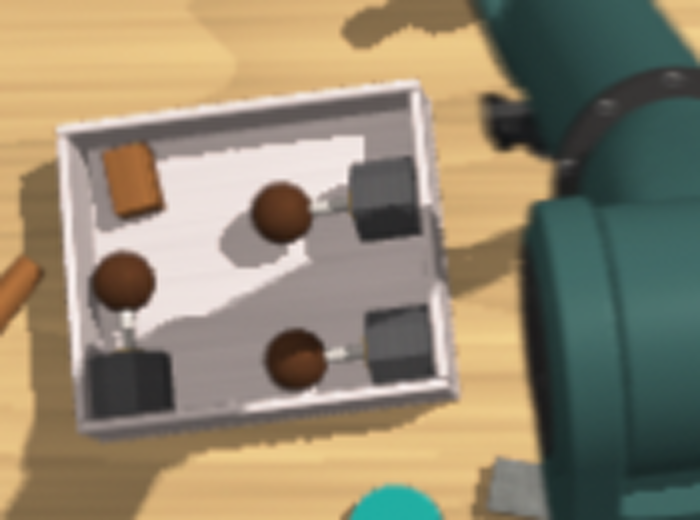

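step_arm(
  deltas="0 0 0 0 0 8.5 60;0 0 0 0 0 8.5 60;0 0 0 0 0 8.5 60;0 0 0 0 0 8.5 60;0 0 0 0 0 8.5 60;0 0 0 0 0 8.5 60;0 0 0 0 0 8.5 60;0 0 0 0 0 8.5 60;0 0 0 0 0 8.5 60;0 0 0 0 0 8.5 60",
)

```text
t: 34.55
ee_pos: [0.5914, 0.0186, 0.1312]
tcp_rot: [-3.139, -0.001, 1.779]
force: [-0.1, 1.3, 0.1]
width: 0.0601
grasp_force: 0.0
```

step_arm(
  deltas="0 0 0 0 0 4.9 60;0 0 0 0 0 0 60;0 0 0 0 0 0 60",
)

```text
t: 34.85
ee_pos: [0.5917, 0.0176, 0.1313]
tcp_rot: [-3.139, 0.0, 1.701]
force: [-0.6, 0.2, 0.1]
width: 0.06
grasp_force: 0.0
```

```bash
python3 - <<'E'
from h import *
o=st(); plan(0.5640,0.2522,0.035,96.86,o)
E
```

```text
t 34.85 pos [0.5917 0.0176 0.1313] rot [-3.139  0.     1.701] w 0.06 F [-0.6  0.2  0.1] g 0.0
-> turn z 0.6 deg, then shift x 236.2 y 0.5 z 96.3 mm
```

step_arm(
  deltas="40 0 0 0 0 0.6 60;40 0 0 0 0 0 60;40 0 0 0 0 0 60;40 0 0 0 0 0 60;40 0 0 0 0 0 60;36 0.5 0 0 0 0 60;0 0 20 0 0 0 60;0 0 20 0 0 0 60;0 0 10 0 0 0 60;0 0 0 0 0 0 60",
)

```text
t: 35.85
ee_pos: [0.5637, 0.2497, 0.0797]
tcp_rot: [-3.136, 0.002, 1.687]
force: [0.3, -0.0, 0.5]
width: 0.0603
grasp_force: 0.0
```

step_arm(
  deltas="0 0 0 0 0 0 60;0 0 0 0 0 0 60",
)

```text
t: 36.05
ee_pos: [0.5658, 0.2499, 0.0821]
tcp_rot: [-3.141, 0.001, 1.685]
force: [0.6, -1.4, 0.1]
width: 0.0604
grasp_force: 0.0
```

```bash
python3 - <<'E'
from h import *
o=st(); plan(0.5640,0.2522,0.035,96.86,o)
E
```

```text
t 36.05 pos [0.5658 0.2499 0.0821] rot [-3.141e+00  1.000e-03  1.685e+00] w 0.0604 F [ 0.6 -1.4  0.1] g 0.0
-> turn z -0.3 deg, then shift x 2.5 y -1.6 z 47.1 mm
```

step_arm(
  deltas="2.2 -1.4 15 0 0 0 60;0 0 15 0 0 0 60;0 0 16 0 0 0 60;0 0 0 0 0 0 60;0 0 0 0 0 0 60;0 0 0 0 0 0 38;0 0 0 0 0 0 38;0 0 0 0 0 0 38;0 0 0 0 0 0 38",
  grip_force=45,
)

```text
t: 36.95
ee_pos: [0.5635, 0.252, 0.0356]
tcp_rot: [-3.14, 0.001, 1.686]
force: [-1.0, 0.1, 0.5]
width: 0.0438
grasp_force: 45.8
```

step_arm(
  deltas="0 0 -8 0 0 0 38;0 0 -8 0 0 0 38;0 0 -8 0 0 0 38;0 0 -8 0 0 0 38;0 0 -8 0 0 0 38;0 0 -8 0 0 0 38;0 0 -8 0 0 0 38;0 0 -8 0 0 0 38;0 0 -8 0 0 0 38;0 0 -8 0 0 0 38",
)

```text
t: 37.95
ee_pos: [0.5631, 0.2523, 0.1156]
tcp_rot: [-3.139, 0.001, 1.686]
force: [-0.1, -0.3, -7.9]
width: 0.0439
grasp_force: 46.7
```

step_arm(
  deltas="0 0 -10 0 0 0 38;0 0 -15 0 0 0 38;0 0 -20 0 0 0 38;0 0 -20 0 0 0 38;0 0 -20 0 0 0 38;0 0 0 0 0 0 38;0 0 0 0 0 0 38",
)

```text
t: 38.65
ee_pos: [0.5636, 0.2523, 0.2007]
tcp_rot: [-3.14, 0.001, 1.686]
force: [-0.4, -0.7, -7.4]
width: 0.044
grasp_force: 47.1
```

```bash
python3 - <<'E'
from h import *
o=st(); p=cap('scene'); cv2.imwrite('pics/l1.png',cv2.resize(p['pixels'][60:230,260:450],None,fx=3.5,fy=3.5,interpolation=cv2.INTER_CUBIC))
for x,y in((0.6197,-0.2755),(0.5186,-0.2534),(0.4279,-0.2327)): plan(x,y,0.2,96.86,o)
E
```

```text
t 38.65 pos [0.5636 0.2523 0.2007] rot [-3.140e+00  1.000e-03  1.686e+00] w 0.044 F [-0.4 -0.7 -7.4] g 47.05581307411194
-> turn z -0.3 deg, then shift x -530.7 y -7.3 z 0.7 mm
-> turn z -0.3 deg, then shift x -496.7 y -105.1 z 0.7 mm
-> turn z -0.3 deg, then shift x -465.3 y -192.6 z 0.7 mm
```

View pics/l1.png

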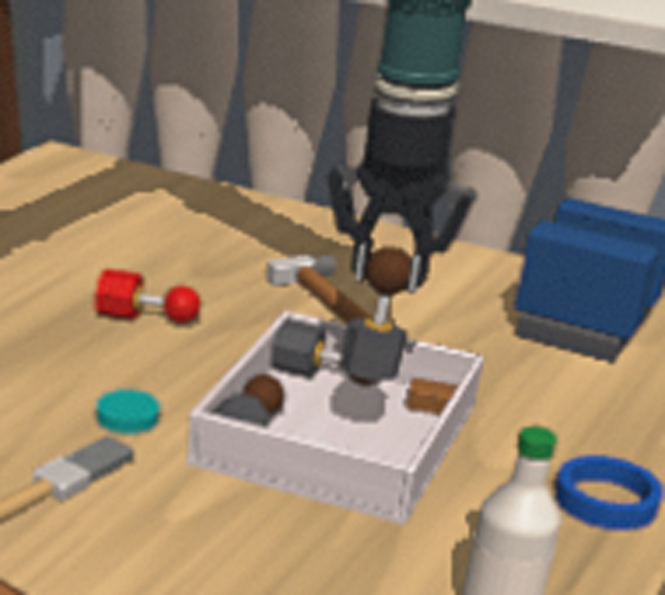

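```bash
cat >> h.py <<'E'
def held(p=None):
    """tilt of the weight hanging from the gripper, from scene depth"""
    o=ctrl.get_obs(); t=np.array(o['ee_pos']); D=[avg('scene',4),avg('top',4)] 
    P=[]
    for q in D:
        W=world(q); hs=cv2.cvtColor(q['pixels'].astype(np.uint8),cv2.COLOR_BGR2HSV)
        d=W-t; m=(np.linalg.norm(d[...,:2],axis=-1)<.09)&(d[...,2]<-.035)&(d[...,2]>-.125)&(W[...,2]>.045)&(hs[...,1]<90)&(q['range_z']>0)
        P.append(W[m]); print('pts',m.sum(),end=' ')
    P=np.vstack(P)
    def res(a,full=False):
        ax=np.array([a[0],a[1],-1]);ax/=np.linalg.norm(ax); v=P-(t+a[2:5]); h=v@ax; r=np.linalg.norm(v-h[:,None]*ax,axis=1)
        dr=r-.0275; dh=np.abs(h-.0775)-.0225
        sd=np.where((dr>0)&(dh>0),np.hypot(dr,dh),np.maximum(dr,dh))
        rod=np.where(h<.055,r-.005,9); sd=np.where(np.abs(rod)<np.abs(sd),rod,sd)
        return np.r_[sd,np.array(a[2:5])*3]
    best=min((least_squares(res,[i,j,0,0,0],loss='soft_l1',f_scale=.002) for i in(-.4,0,.4) for j in(-.4,0,.4)),key=lambda r:r.cost)
    a=best.x; print('tilt: foot leans world dx,dy per unit down',a[:2].round(3),'off',a[2:5].round(4),'res',np.abs(best.fun).mean().round(4))
    yaw=o['tcp_rot'][2]; c,s=np.cos(yaw),np.sin(yaw); print('in tool x,y (deg):',np.degrees(np.arctan([c*a[0]+s*a[1],s*a[0]-c*a[1]])).round(1))
E
python3 - <<'E'
from h import *
held()
E
```

```text
pts 273 pts 304 tilt: foot leans world dx,dy per unit down [ 0.004 -0.223] off [ 0.0001  0.0043 -0.0049] res 0.0018
in tool x,y (deg): [-12.5  -1.3]
```

step_arm(
  deltas="-30 0 0 0 0 0 38;-40 0 0 0 0 0 38;-40 0 0 0 0 0 38;-40 0 0 0 0 0 38;-40 0 0 0 0 0 38;-40 0 0 0 0 0 38;-30 0 0 0 0 0 38;-20 0 0 0 0 0 38;-10 0 0 0 0 0 38;0 0 0 0 0 0 38",
)

```text
t: 40.1
ee_pos: [0.597, -0.038, 0.2006]
tcp_rot: [-3.14, 0.002, 1.683]
force: [0.4, -0.3, -7.0]
width: 0.0438
grasp_force: 46.8
```

```bash
python3 - <<'E'
from h import *
o=st();held(); plan(0.6197,-0.2755,0.2,96.86,o)
E
```

```text
t 40.1 pos [ 0.597  -0.038   0.2006] rot [-3.140e+00  2.000e-03  1.683e+00] w 0.0438 F [ 0.4 -0.3 -7. ] g 46.80540919303894
pts 380 pts 95 tilt: foot leans world dx,dy per unit down [-0.021 -0.061] off [-0.0012  0.0084 -0.0055] res 0.0012
in tool x,y (deg): [-3.4 -1.6]
-> turn z -0.4 deg, then shift x -238.6 y -5.8 z 0.6 mm
```

step_arm(
  deltas="-30 -1 0 0 0 0 38;-40 -1 0 0 0 0 38;-40 -1 0 0 0 0 38;-40 -1 0 0 0 0 38;-40 -1 0 0 0 0 38;-28 -0.8 0 0 0 0 38;-15 0 0 0 0 0 38;-5.6 0 0 0 0 0 38;0 0 15 0 0 0 38;0 0 0 0 0 0 38",
)

```text
t: 41.5
ee_pos: [0.6171, -0.2695, 0.1829]
tcp_rot: [-3.135, -0.004, 1.689]
force: [-1.3, 1.2, -6.4]
width: 0.0437
grasp_force: 47.7
```

step_arm(
  deltas="0 0 15 0 0 0 38;0 0 10 0 0 0 38;0 0 0 0 0 0 38;0 0 0 0 0 0 38;0 0 0 0 0 0 38;0 0 0 0 0 0 38",
)

```text
t: 42.1
ee_pos: [0.6189, -0.2739, 0.1615]
tcp_rot: [-3.141, 0.002, 1.685]
force: [-0.2, 0.4, -6.8]
width: 0.0435
grasp_force: 47.7
```

```bash
python3 - <<'E'
from h import *
o=st();held(); plan(0.6197,-0.2755,0.14,96.86,o)
p=cap('scene'); cv2.imwrite('pics/l2.png',cv2.resize(p['pixels'][140:320,190:390],None,fx=3.2,fy=3.2,interpolation=cv2.INTER_CUBIC))
E
```

```text
t 42.1 pos [ 0.6189 -0.2739  0.1615] rot [-3.141e+00  2.000e-03  1.685e+00] w 0.0435 F [-0.2  0.4 -6.8] g 47.739776372909546
pts 491 pts 0 tilt: foot leans world dx,dy per unit down [-0.019 -0.004] off [-0.0022  0.0057 -0.0058] res 0.0008
in tool x,y (deg): [-0.1 -1.1]
-> turn z -0.3 deg, then shift x -1.6 y 0.6 z 21.5 mm
```

View pics/l2.png

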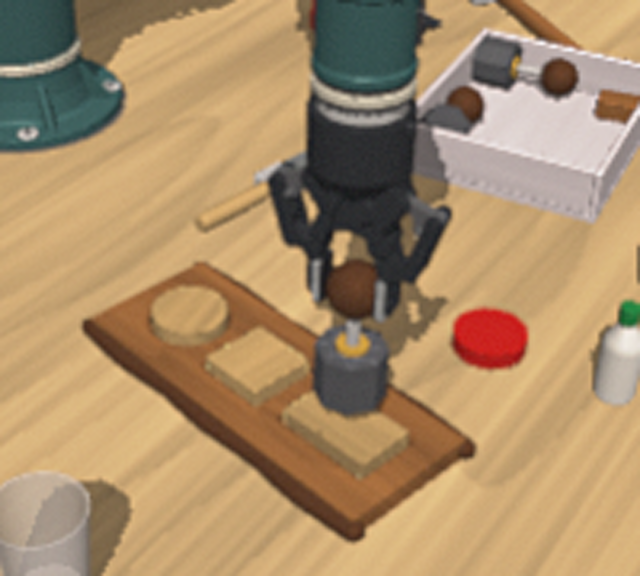

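```bash
python3 - <<'E'
from h import *
q=avg('scene',4); W=world(q)
hs=cv2.cvtColor(q['pixels'].astype(np.uint8),cv2.COLOR_BGR2HSV)
for n,c in dict(rnd=(.4279,-.2327),sq=(.5186,-.2534)).items():
    m=(np.linalg.norm(W[...,:2]-c,axis=-1)<.055)&(W[...,2]>.0255)&(W[...,2]<.036)
    print(n,m.sum(),W[m].mean(0).round(4), 'mid',(np.percentile(W[m],[2,98],0).mean(0)).round(4))
t=np.array(ctrl.get_obs()['ee_pos'])
m=(np.linalg.norm(W[...,:2]-t[:2],axis=-1)<.05)&(W[...,2]>t[2]-.03)&(W[...,2]<t[2]+.03)&(hs[...,1]>100)&(hs[...,2]<130)
P=W[m]; r=least_squares(lambda x:np.linalg.norm(P-x,axis=1)-.023,P.mean(0),loss='soft_l1',f_scale=.002); print('ball',m.sum(),r.x.round(4),'tcp',t.round(4))
E
```

```text
rnd 285 [ 0.4281 -0.2344  0.0296] mid [ 0.4274 -0.2332  0.0287]
sq 371 [ 0.5157 -0.2552  0.0297] mid [ 0.5148 -0.2549  0.0291]
ball 238 [ 0.6157 -0.2669  0.1552] tcp [ 0.6184 -0.2736  0.1608]
```

step_arm(
  deltas="-4 2.2 5 0 0 0 38;-3.5 2 8 0 0 0 38;0 0 7 0 0 0 38;0 0 2 0 0 0 38;0 0 0 0 0 0 38;0 0 1 0 0 0 38;0 0 1 0 0 0 38;0 0 1 0 0 0 38;0 0 0 0 0 0 38",
)

```text
t: 43.65
ee_pos: [0.6236, -0.2808, 0.1362]
tcp_rot: [-3.14, 0.002, 1.686]
force: [-0.4, 0.6, -7.1]
width: 0.0437
grasp_force: 48.0
```

step_arm(
  deltas="0 0 1 0 0 0 38;0 0 1 0 0 0 38;0 0 0 0 0 0 38;0 0 0 0 0 0 38",
)

```text
t: 44.05
ee_pos: [0.6236, -0.2816, 0.1359]
tcp_rot: [-3.141, 0.002, 1.685]
force: [-3.1, -0.1, 4.7]
width: 0.0435
grasp_force: 48.8
```

step_arm(
  deltas="0 0 1 0 0 0 38;0 0 1 0 0 0 38;0 0 0 0 0 0 38;0 0 0 0 0 0 38",
)

```text
t: 44.45
ee_pos: [0.6238, -0.282, 0.1359]
tcp_rot: [-3.141, 0.003, 1.685]
force: [-6.5, 1.5, 15.4]
width: 0.0439
grasp_force: 49.5
```

step_arm(
  deltas="0 0 -1 0 0 0 38;0 0 -1 0 0 0 38;0 0 -0.5 0 0 0 46;0 0 0 0 0 0 52;0 0 0 0 0 0 60;0 0 0 0 0 0 66;0 0 -20 0 0 0 66;0 0 -30 0 0 0 66;0 0 -20 0 0 0 66;0 0 0 0 0 0 66",
)

```text
t: 45.45
ee_pos: [0.626, -0.2815, 0.2077]
tcp_rot: [3.137, 0.004, 1.686]
force: [-0.2, -0.3, -0.1]
width: 0.0659
grasp_force: 0.0
```

```bash
python3 - <<'E'
from h import *
o=st(); q=avg('scene',4); W=world(q); hs=cv2.cvtColor(q['pixels'].astype(np.uint8),cv2.COLOR_BGR2HSV)
t=np.array([.62,-.2745])
m=(np.linalg.norm(W[...,:2]-t,axis=-1)<.06)&(W[...,2]>.10)&(W[...,2]<.16)&(hs[...,1]>100)&(hs[...,2]<130)
P=W[m]; r=least_squares(lambda x:np.linalg.norm(P-x,axis=1)-.023,P.mean(0),loss='soft_l1',f_scale=.002); print('ball',m.sum(),r.x.round(4))
plan(0.4566,0.2375,0.15,186.86,o)
E
```

```text
t 45.45 pos [ 0.626  -0.2815  0.2077] rot [3.137 0.004 1.686] w 0.0659 F [-0.2 -0.3 -0.1] g 0.0
ball 269 [ 0.6194 -0.275   0.1299]
-> turn z -90.3 deg, then shift x 106.2 y 535.5 z 57.7 mm
```

step_arm(
  deltas="0 0 0 0 0 -8.5 62;0 0 0 0 0 -8.5 62;0 0 0 0 0 -8.5 62;0 0 0 0 0 -8.5 62;0 0 0 0 0 -8.5 62;0 0 0 0 0 -8.5 62;0 0 0 0 0 -8.5 62;0 0 0 0 0 -8.5 62;0 0 0 0 0 -8.5 62;0 0 0 0 0 -8.5 62",
)

```text
t: 46.65
ee_pos: [0.6226, -0.2802, 0.2026]
tcp_rot: [3.141, -0.004, -3.108]
force: [-0.0, 0.5, -0.2]
width: 0.0623
grasp_force: 0.0
```

step_arm(
  deltas="0 0 0 0 0 -5.3 62;9 45 5 0 0 0 62;9 45 5 0 0 0 62;9 45 5 0 0 0 62;9 45 5 0 0 0 62;9 45 5 0 0 0 62;9 45 5 0 0 0 62;9 45 5 0 0 0 62;9 45 5 0 0 0 62;9 45 5 0 0 0 62",
)

```text
t: 47.65
ee_pos: [0.493, 0.1132, 0.1578]
tcp_rot: [-3.141, -0.004, -3.022]
force: [1.3, 0.4, 0.5]
width: 0.062
grasp_force: 0.0
```

step_arm(
  deltas="9 45 5 0 0 0 62;8 45 5 0 0 0 62;8 40 3 0 0 0 62;0 0 0 0 0 0 62;0 0 0 0 0 0 62;0 0 0 0 0 0 62",
)

```text
t: 48.25
ee_pos: [0.454, 0.2362, 0.1452]
tcp_rot: [-3.139, -0.003, -3.023]
force: [0.8, -0.6, 0.0]
width: 0.0619
grasp_force: 0.0
```

```bash
python3 - <<'E'
from h import *
o=st(); plan(0.4562,0.2382,0.057,186.86,o); print(np.round(o['q'],2))
E
```

```text
t 48.25 pos [0.454  0.2362 0.1452] rot [-3.139e+00 -3.000e-03 -3.023e+00] w 0.0619 F [ 0.8 -0.6  0. ] g 0.0
-> turn z -0.1 deg, then shift x -2.4 y 1.7 z 88.2 mm
[-0.4   0.5  -0.22  2.16  0.22  0.51  0.9 ]
```

step_arm(
  deltas="-2.2 1.7 20 0 0 0 62;0 0 20 0 0 0 62;0 0 20 0 0 0 62;0 0 15 0 0 0 62;0 0 15 0 0 0 62;0 0 0 0 0 0 62;0 0 0 0 0 0 62;0 0 0 0 0 0 46;0 0 0 0 0 0 36;0 0 0 0 0 0 36",
  grip_force=40,
)

```text
t: 49.25
ee_pos: [0.4563, 0.2388, 0.0568]
tcp_rot: [-3.139, -0.001, -3.022]
force: [0.1, -1.9, 5.1]
width: 0.0403
grasp_force: 39.3
```

step_arm(
  deltas="0 0 0 0 0 0 36;-5 0 0 0 0 0 36;-8 0 0 0 0 0 36;-8 0 0 0 0 0 36;-8 0 0 0 0 0 36;-8 0 0 0 0 0 36;-8 0 0 0 0 0 36;0 0 0 0 0 0 36;0 0 0 0 0 0 36",
)

```text
t: 50.15
ee_pos: [0.5005, 0.2457, 0.0557]
tcp_rot: [-3.142, -0.001, -3.021]
force: [1.6, -0.1, -0.7]
width: 0.0359
grasp_force: 0.5
```

step_arm(
  deltas="0 0 0 0 0 0 50;0 0 0 0 0 0 62;0 0 -25 0 0 0 62;0 0 -30 0 0 0 62;0 -45 -20 0 0 0 62;0 -50 0 0 0 0 62;0 -50 0 0 0 0 62;0 -50 0 0 0 0 62;0 -30 0 0 0 0 62;0 0 0 0 0 0 62",
)

```text
t: 51.15
ee_pos: [0.5271, 0.0154, 0.1307]
tcp_rot: [-3.137, -0.004, -3.031]
force: [-0.8, 0.3, 0.9]
width: 0.0622
grasp_force: 0.0
```

```bash
python3 - <<'E'
from h import *
o=st(); p,W=binshot('b2')
E
```

```text
t 51.15 pos [0.5271 0.0154 0.1307] rot [-3.137 -0.004 -3.031] w 0.0622 F [-0.8  0.3  0.9] g 0.0
ball [0.5146 0.3666 0.0342] bin [-2.  98.8] n 160 res 0.0011 px [115. 195.]
ball [0.4775 0.2408 0.0345] bin [-53.9 -21.6] n 164 res 0.001 px [158. 207.]
foot top world [0.4907 0.163 ] bin [-0.0501 -0.1005] [48. 46.] 8.3 257
foot top world [0.4363 0.3548] bin [-0.0811  0.0965] [45. 49.] 2.5 251
```

View pics/b2.png

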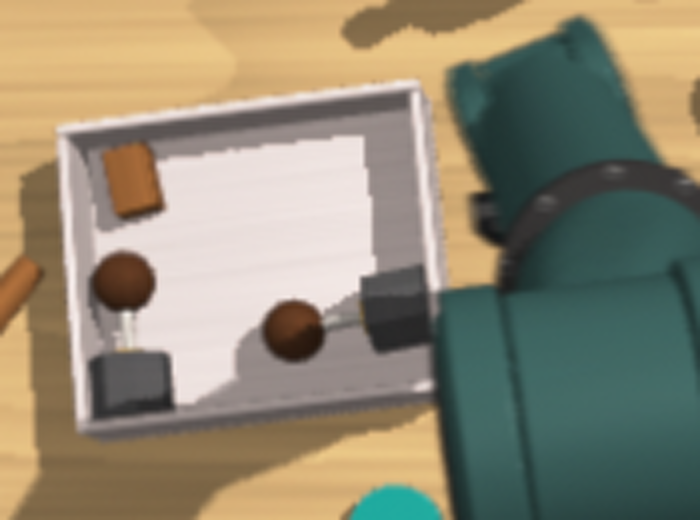

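step_arm(
  deltas="0 0 0 0 0 8.5 56;0 0 0 0 0 8.5 56;0 0 0 0 0 8.5 56;0 0 0 0 0 8.5 56;0 0 0 0 0 8.5 56;0 0 0 0 0 8.5 56;0 0 0 0 0 8.5 56;0 0 0 0 0 8.5 56;0 0 0 0 0 8.5 56;0 0 0 0 0 8.5 56",
)

```text
t: 52.35
ee_pos: [0.5274, 0.0245, 0.131]
tcp_rot: [-3.14, -0.0, 1.776]
force: [-0.1, -0.2, 1.0]
width: 0.0558
grasp_force: 0.0
```

step_arm(
  deltas="0 0 0 0 0 3.8 56;0 0 0 0 0 0 56;0 0 0 0 0 0 56",
)

```text
t: 52.65
ee_pos: [0.5275, 0.0235, 0.131]
tcp_rot: [-3.14, 0.001, 1.716]
force: [-0.5, 0.8, -0.5]
width: 0.0556
grasp_force: 0.0
```

```bash
python3 - <<'E'
from h import *
o=st(); plan(0.4774,0.2425,0.08,98,o)
E
```

```text
t 52.65 pos [0.5275 0.0235 0.131 ] rot [-3.140e+00  1.000e-03  1.716e+00] w 0.0556 F [-0.5  0.8 -0.5] g 0.0
-> turn z 0.3 deg, then shift x 223.8 y -19.1 z 51.0 mm
```

step_arm(
  deltas="40 -3 0 0 0 0.3 56;40 -3 0 0 0 0 56;40 -3 0 0 0 0 56;40 -3 0 0 0 0 56;40 -4 0 0 0 0 56;23.8 -3.1 0 0 0 0 56;0 0 20 0 0 0 56;0 0 20 0 0 0 56;0 0 10 0 0 0 56;0 0 0 0 0 0 56",
)

```text
t: 53.65
ee_pos: [0.4771, 0.2406, 0.0797]
tcp_rot: [-3.137, 0.002, 1.707]
force: [0.1, -0.6, 0.4]
width: 0.0558
grasp_force: 0.0
```

step_arm(
  deltas="0 0 0 0 0 0 56;0 0 0 0 0 0 56",
)

```text
t: 53.85
ee_pos: [0.4788, 0.2408, 0.0816]
tcp_rot: [-3.141, 0.001, 1.706]
force: [0.2, 0.7, 0.4]
width: 0.0559
grasp_force: 0.0
```

```bash
python3 - <<'E'
from h import *
o=st(); plan(0.4776,0.2425,0.034,98,o)
E
```

```text
t 53.85 pos [0.4788 0.2408 0.0816] rot [-3.141e+00  1.000e-03  1.706e+00] w 0.0559 F [0.2 0.7 0.4] g 0.0
-> turn z -0.2 deg, then shift x 1.8 y -0.9 z 47.6 mm
```

step_arm(
  deltas="1.8 -0.9 15 0 0 0 56;0 0 15 0 0 0 56;0 0 17 0 0 0 56;0 0 0 0 0 0 56;0 0 0 0 0 0 56;0 0 0 0 0 0 38;0 0 0 0 0 0 38;0 0 0 0 0 0 38;0 0 0 0 0 0 38",
  grip_force=50,
)

```text
t: 54.75
ee_pos: [0.4773, 0.2429, 0.0345]
tcp_rot: [-3.141, 0.0, 1.707]
force: [-0.7, 1.1, 2.8]
width: 0.0439
grasp_force: 50.5
```

step_arm(
  deltas="0 0 -8 0 0 0 38;0 0 -8 0 0 0 38;0 0 -8 0 0 0 38;0 0 -8 0 0 0 38;0 0 -8 0 0 0 38;0 0 -8 0 0 0 38;0 0 -8 0 0 0 38;0 0 -8 0 0 0 38;0 0 -8 0 0 0 38;0 0 -8 0 0 0 38",
)

```text
t: 55.75
ee_pos: [0.4768, 0.2426, 0.1144]
tcp_rot: [-3.139, 0.001, 1.707]
force: [0.6, 0.1, -6.8]
width: 0.0438
grasp_force: 51.6
```

step_arm(
  deltas="0 0 -10 0 0 0 38;0 0 -15 0 0 0 38;0 0 -20 0 0 0 38;0 0 -20 0 0 0 38;0 0 -20 0 0 0 38;0 0 0 0 0 0 38;0 0 0 0 0 0 38",
)

```text
t: 56.45
ee_pos: [0.4769, 0.2428, 0.199]
tcp_rot: [-3.14, 0.001, 1.707]
force: [-1.3, 1.0, -5.3]
width: 0.0436
grasp_force: 51.9
```

```bash
python3 - <<'E'
from h import *
o=st(); held(); plan(0.4281,-0.232,0.2,98,o); plan(0.5186,-0.2525,0.2,98,o)
E
```

```text
t 56.45 pos [0.4769 0.2428 0.199 ] rot [-3.140e+00  1.000e-03  1.707e+00] w 0.0436 F [-1.3  1.  -5.3] g 51.855767369270325
pts 243 pts 403 tilt: foot leans world dx,dy per unit down [ 0.089 -0.427] off [-0.0007  0.0038 -0.0048] res 0.002
in tool x,y (deg): [-23.5   1.7]
-> turn z -0.2 deg, then shift x -463.4 y -114.4 z -1.0 mm
-> turn z -0.2 deg, then shift x -496.3 y -27.7 z -1.0 mm
```

step_arm(
  deltas="-30 -2 0 0 0 0 38;-40 -2 0 0 0 0 38;-45 -3 0 0 0 0 38;-45 -3 0 0 0 0 38;-45 -3 0 0 0 0 38;-45 -3 0 0 0 0 38;-45 -3 0 0 0 0 38;-45 -3 0 0 0 0 38;-45 -3 0 0 0 0 38;-40 -2.7 0 0 0 0 38",
)

```text
t: 57.85
ee_pos: [0.507, -0.185, 0.1993]
tcp_rot: [-3.14, 0.002, 1.705]
force: [0.3, -0.5, -5.8]
width: 0.0433
grasp_force: 51.8
```

step_arm(
  deltas="-35 0 0 0 0 0 38;-20 0 0 0 0 0 38;-11 0 0 0 0 0 38;-5 0 0 0 0 0 38;0 0 15 0 0 0 38;0 0 15 0 0 0 38;0 0 10 0 0 0 38;0 0 0 0 0 0 38;0 0 0 0 0 0 38;0 0 0 0 0 0 38",
)

```text
t: 58.85
ee_pos: [0.5175, -0.2526, 0.1602]
tcp_rot: [-3.141, 0.002, 1.707]
force: [0.2, -0.4, -4.9]
width: 0.0436
grasp_force: 52.2
```

```bash
cat >> h.py <<'E'
def ballat(t,zlo,zhi):
    q=avg('scene',4); W=world(q); hs=cv2.cvtColor(q['pixels'].astype(np.uint8),cv2.COLOR_BGR2HSV)
    m=(np.linalg.norm(W[...,:2]-np.array(t)[:2],axis=-1)<.045)&(W[...,2]>zlo)&(W[...,2]<zhi)&(hs[...,1]>100)&(hs[...,2]<130)
    P=W[m]; r=least_squares(lambda x:np.linalg.norm(P-x,axis=1)-.023,P.mean(0),loss='soft_l1',f_scale=.002); print('ball',m.sum(),r.x.round(4)); return r.x
E
python3 - <<'E'
from h import *
o=st(); held(); t=o['ee_pos']; b=ballat(t,t[2]-.03,t[2]+.03); print('ball-tcp',(b-t).round(4))
d=np.array([.5186,-.2525,.130])-b+t; plan(*d,98,o)
E
```

```text
t 58.85 pos [ 0.5175 -0.2526  0.1602] rot [-3.141e+00  2.000e-03  1.707e+00] w 0.0436 F [ 0.2 -0.4 -4.9] g 52.18168258666992
pts 487 pts 0 tilt: foot leans world dx,dy per unit down [ 0.068 -0.208] off [-0.0028  0.0045 -0.0041] res 0.004
in tool x,y (deg): [-12.1   2.3]
ball 202 [ 0.5143 -0.2472  0.1551]
ball-tcp [-0.0032  0.0053 -0.0051]
-> turn z -0.2 deg, then shift x -5.8 y 3.5 z 25.1 mm
```

step_arm(
  deltas="-12 0 0 0 0 0 38;12 0 0 0 0 0 38;12 0 0 0 0 0 38;-12 0 0 0 0 0 38;-12 0 0 0 0 0 38;12 0 0 0 0 0 38;0 0 0 0 0 0 38;0 0 0 0 0 0 38;0 0 0 0 0 0 38",
)

```text
t: 60.35
ee_pos: [0.517, -0.2532, 0.1596]
tcp_rot: [-3.14, 0.002, 1.706]
force: [0.4, 0.1, -6.8]
width: 0.0435
grasp_force: 52.2
```

```bash
sed -i 's/<.09)&(d\[...,2\]<-.035/<.058)\&(d[...,2]<-.035/' h.py; python3 - <<'E'
from h import *
o=st(); held(); t=o['ee_pos']; b=ballat(t,t[2]-.03,t[2]+.03); print('ball-tcp',(b-t).round(4))
d=np.array([.5186,-.2525,.130])-b+t; plan(*d,98,o)
E
```

```text
t 60.35 pos [ 0.517  -0.2532  0.1596] rot [-3.140e+00  2.000e-03  1.706e+00] w 0.0435 F [ 0.4  0.1 -6.8] g 52.17403292655945
pts 445 pts 0 tilt: foot leans world dx,dy per unit down [ 0.04  -0.151] off [-0.0021  0.0052 -0.0042] res 0.0008
in tool x,y (deg): [-8.8  1.1]
ball 201 [ 0.5143 -0.2466  0.1551]
ball-tcp [-0.0028  0.0067 -0.0045]
-> turn z -0.2 deg, then shift x -6.5 y 3.5 z 25.1 mm
```

step_arm(
  deltas="-3.5 2 8 0 0 0 38;-3 1.5 8 0 0 0 38;0 0 0 0 0 0 38;0 0 0 0 4.2 0 38;0 0 0 0 4.2 0 38;0 0 0 0 0 0 38;0 0 0 0 0 0 38;0 0 0 0 0 0 38",
)

```text
t: 61.75
ee_pos: [0.5209, -0.2576, 0.1433]
tcp_rot: [-3.139, -0.146, 1.707]
force: [-0.1, -0.4, -5.2]
width: 0.0434
grasp_force: 52.4
```

```bash
python3 - <<'E'
from h import *
o=st(); held(); t=o['ee_pos']; b=ballat(t,t[2]-.03,t[2]+.03); print('ball-tcp',(b-t).round(4))
d=np.array([.5186,-.2525,.130])-b; print('ball should move (mm)',(d*1e3).round(1))
from scipy.spatial.transform import Rotation as R
print('tool frame',(R.from_euler('xyz',o['tcp_rot']).inv().apply(d)*1e3).round(1))
E
```

```text
t 61.75 pos [ 0.5209 -0.2576  0.1433] rot [-3.139 -0.146  1.707] w 0.0434 F [-0.1 -0.4 -5.2] g 52.41676211357117
pts 418 pts 0 tilt: foot leans world dx,dy per unit down [ 0.021 -0.021] off [-0.002   0.0057 -0.0034] res 0.0007
in tool x,y (deg): [-1.4  1.1]
ball 188 [ 0.5181 -0.2519  0.1399]
ball-tcp [-0.0028  0.0058 -0.0034]
ball should move (mm) [ 0.5 -0.6 -9.9]
tool frame [-2.1  0.4  9.7]
```

step_arm(
  deltas="-1 0.4 4 0 0 0 38;-0.6 0 3.5 0 0 0 38;0 0 1 0 0 0 38;0 0 1 0 0 0 38;0 0 1 0 0 0 38;0 0 0 0 0 0 38;0 0 0 0 0 0 38",
)

```text
t: 63.05
ee_pos: [0.5218, -0.2598, 0.1342]
tcp_rot: [-3.141, -0.144, 1.706]
force: [-1.7, -1.9, 5.1]
width: 0.0434
grasp_force: 53.3
```

step_arm(
  deltas="0 0 1 0 0 0 38;0 0 1 0 0 0 38;0 0 0 0 0 0 38",
)

```text
t: 63.35
ee_pos: [0.5222, -0.2607, 0.1339]
tcp_rot: [3.141, -0.143, 1.706]
force: [-3.5, -2.8, 15.7]
width: 0.0438
grasp_force: 54.2
```

step_arm(
  deltas="0 0 -1 0 0 0 38;0 0 -1 0 0 0 38;0 0 -0.5 0 0 0 46;0 0 0 0 0 0 52;0 0 0 0 0 0 60;0 0 0 0 0 0 62;0 0 -20 0 0 0 62;0 0 -30 0 0 0 62;0 0 -20 0 -4.2 0 62;0 0 0 0 -4.2 0 62",
)

```text
t: 64.35
ee_pos: [0.525, -0.2713, 0.2056]
tcp_rot: [3.138, 0.007, 1.704]
force: [0.4, 0.3, -0.9]
width: 0.0622
grasp_force: 0.0
```

```bash
python3 - <<'E'
from h import *
o=st(); ballat((.5186,-.2525),.1,.16); ballat((.62,-.2745),.1,.16); balls(); plan(0.515,0.366,0.15,96.86,o)
E
```

```text
t 64.35 pos [ 0.525  -0.2713  0.2056] rot [3.138 0.007 1.704] w 0.0622 F [ 0.4  0.3 -0.9] g 0.0
ball 238 [ 0.5216 -0.2553  0.1299]
ball 268 [ 0.6194 -0.275   0.1298]
ball [0.5144 0.3661 0.0346] bin [-2.3 98.4] n 161 res 0.001 px [115. 195.]
-> turn z 0.8 deg, then shift x 633.9 y 66.2 z 55.6 mm
```

step_arm(
  deltas="40 4.7 0 0 0 0.8 62;48 4.7 0 0 0 0 62;48 4.7 0 0 0 0 62;48 4.7 0 0 0 0 62;48 4.7 0 0 0 0 62;48 4.7 0 0 0 0 62;48 4.7 0 0 0 0 62;48 4.7 0 0 0 0 62;48 4.7 0 0 0 0 62;48 4.7 0 0 0 0 62",
)

```text
t: 66.0
ee_pos: [0.5116, 0.2075, 0.2022]
tcp_rot: [-3.14, 0.001, 1.693]
force: [1.5, 0.2, 0.2]
width: 0.0621
grasp_force: 0.0
```

step_arm(
  deltas="48 4.7 0 0 0 0 62;48 4.7 15 0 0 0 62;45 4.7 20 0 0 0 62;20.9 5.1 20 0 0 0 62;0 0 20 0 0 0 62;0 0 20 0 0 0 62;0 0 20 0 0 0 62;0 0 10 0 0 0 62;0 0 0 0 0 0 62;0 0 0 0 0 0 62",
)

```text
t: 67.0
ee_pos: [0.5114, 0.368, 0.0774]
tcp_rot: [-3.14, 0.001, 1.692]
force: [-0.4, -0.4, 0.8]
width: 0.0621
grasp_force: 0.0
```

```bash
python3 - <<'E'
from h import *
o=st(); plan(0.5148,0.3663,0.056,96.86,o)
E
```

```text
t 67.0 pos [0.5114 0.368  0.0774] rot [-3.140e+00  1.000e-03  1.692e+00] w 0.0621 F [-0.4 -0.4  0.8] g 0.0
-> turn z 0.1 deg, then shift x -2.1 y 3.1 z 21.4 mm
```

step_arm(
  deltas="-2 3 11 0 0 0 62;0 0 10.5 0 0 0 62;0 0 0 0 0 0 62;0 0 0 0 0 0 62;0 0 0 0 0 0 46;0 0 0 0 0 0 36;0 0 0 0 0 0 36;0 0 0 0 0 0 36",
  grip_force=50,
)

```text
t: 67.8
ee_pos: [0.5132, 0.3662, 0.0558]
tcp_rot: [-3.138, 0.001, 1.693]
force: [-3.2, -0.6, 4.9]
width: 0.0398
grasp_force: 49.2
```

step_arm(
  deltas="-4 0 0 0 0 0 36;-6 0 0 0 0 0 36;-6 0 0 0 0 0 36;-6 0 0 0 0 0 36;-6 0 0 0 0 0 36;-6 0 0 0 0 0 36;-6 0 0 0 0 0 36;-5 0 0 0 0 0 36;0 0 0 0 0 0 36;0 0 0 0 0 0 36",
)

```text
t: 68.8
ee_pos: [0.5217, 0.3246, 0.0566]
tcp_rot: [3.138, -0.003, 1.693]
force: [0.9, 6.0, 5.2]
width: 0.0402
grasp_force: 50.1
```

step_arm(
  deltas="0 0 0 0 0 0 50;0 0 0 0 0 0 62;0 0 -25 0 0 0 62;0 0 -30 0 0 0 62;-40 0 -20 0 0 0 58;-50 0 0 0 0 0 58;-50 0 0 0 0 0 58;-50 0 0 0 0 0 58;-50 0 0 0 0 0 58;-50 0 0 0 0 0 58",
)

```text
t: 69.8
ee_pos: [0.5531, 0.0306, 0.1299]
tcp_rot: [-3.136, 0.002, 1.693]
force: [0.9, -0.2, 0.3]
width: 0.0578
grasp_force: 0.0
```

step_arm(
  deltas="-20 0 0 0 0 -8.5 58;0 0 0 0 0 -8.5 58;0 0 0 0 0 -8.5 58;0 0 0 0 0 -8.5 58;0 0 0 0 0 -8.5 58;0 0 0 0 0 -8.5 58;0 0 0 0 0 -8.5 58;0 0 0 0 0 -8.5 58;0 0 0 0 0 -8.5 58;0 0 0 0 0 -8.5 58",
)

```text
t: 70.8
ee_pos: [0.5555, 0.0125, 0.1297]
tcp_rot: [-3.139, -0.006, -3.101]
force: [-0.4, -0.6, -0.2]
width: 0.0583
grasp_force: 0.0
```

```bash
python3 - <<'E'
from h import *
o=st(); p,W=binshot('b3')
E
```

```text
t 70.8 pos [0.5555 0.0125 0.1297] rot [-3.139 -0.006 -3.101] w 0.0583 F [-0.4 -0.6 -0.2] g 0.0
ball [0.5238 0.3233 0.0353] bin [ 2.  54.8] n 164 res 0.0009 px [130. 192.]
foot top world [0.4445 0.3163] bin [-0.0776  0.0572] [45. 49.] 1.9 260
```

View pics/b3.png

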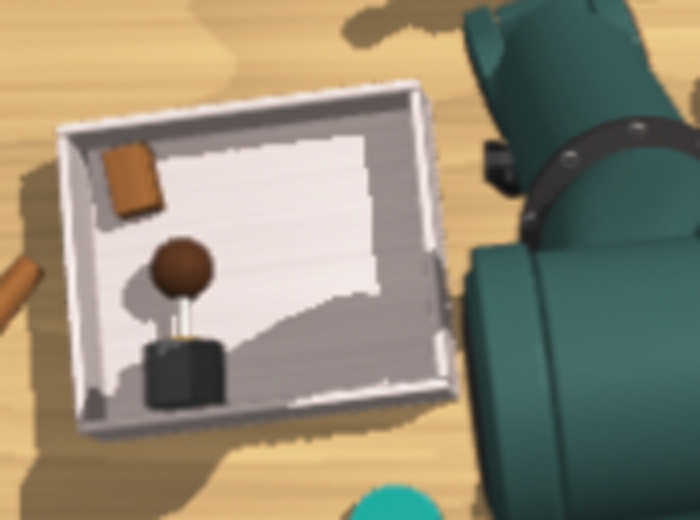

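step_arm(
  deltas="0 0 0 0 0 -2.7 58;0 0 0 0 0 0 58",
)

```text
t: 71.2
ee_pos: [0.5569, 0.0136, 0.1305]
tcp_rot: [-3.14, -0.003, -3.062]
force: [-0.1, -0.5, 0.3]
width: 0.0577
grasp_force: 0.0
```

```bash
python3 - <<'E'
from h import *
o=st(); plan(0.5255,0.3231,0.08,185,o)
E
```

```text
t 71.2 pos [0.5569 0.0136 0.1305] rot [-3.140e+00 -3.000e-03 -3.062e+00] w 0.0577 F [-0.1 -0.5  0.3] g 0.0
-> turn z -0.4 deg, then shift x 4.3 y 311.0 z 50.5 mm
```

step_arm(
  deltas="0.6 44 0 0 0 0 58;0.6 44 0 0 0 0 58;0.6 44 0 0 0 0 58;0.6 44 0 0 0 0 58;0.6 45 0 0 0 0 58;0.6 45 0 0 0 0 58;0.7 45 0 0 0 0 58;0 0 20 0 0 0 58;0 0 20 0 0 0 58;0 0 10 0 0 0 58",
)

```text
t: 72.2
ee_pos: [0.5264, 0.3232, 0.0788]
tcp_rot: [-3.138, -0.004, -3.061]
force: [-0.6, -0.1, -0.2]
width: 0.0578
grasp_force: 0.0
```

step_arm(
  deltas="0 0 0 0 0 0 58;0 0 0 0 0 0 58;0 0 0 0 0 0 58",
)

```text
t: 72.5
ee_pos: [0.5284, 0.3235, 0.0814]
tcp_rot: [-3.141, -0.0, -3.061]
force: [0.3, -0.3, 0.5]
width: 0.058
grasp_force: 0.0
```

```bash
python3 - <<'E'
from h import *
o=st(); plan(0.5255,0.3231,0.034,185,o)
E
```

```text
t 72.5 pos [0.5284 0.3235 0.0814] rot [-3.141 -0.    -3.061] w 0.058 F [ 0.3 -0.3  0.5] g 0.0
-> turn z -0.4 deg, then shift x 2.9 y -0.2 z 47.4 mm
```

step_arm(
  deltas="2.8 -0.2 15 0 0 0 58;0 0 15 0 0 0 58;0 0 17 0 0 0 58;0 0 0 0 0 0 58;0 0 0 0 0 0 58;0 0 0 0 0 0 38;0 0 0 0 0 0 38;0 0 0 0 0 0 38;0 0 0 0 0 0 38",
  grip_force=45,
)

```text
t: 73.4
ee_pos: [0.5252, 0.3232, 0.034]
tcp_rot: [-3.141, -0.001, -3.06]
force: [0.8, -0.2, 1.7]
width: 0.044
grasp_force: 45.7
```

step_arm(
  deltas="0 0 -8 0 0 0 38;0 0 -8 0 0 0 38;0 0 -8 0 0 0 38;0 0 -8 0 0 0 38;0 0 -8 0 0 0 38;0 0 -8 0 0 0 38;0 0 -8 0 0 0 38;0 0 -8 0 0 0 38;0 0 -8 0 0 0 38;0 0 -8 0 0 0 38",
)

```text
t: 74.4
ee_pos: [0.5249, 0.323, 0.114]
tcp_rot: [-3.14, -0.002, -3.06]
force: [-0.2, -0.0, -6.2]
width: 0.0436
grasp_force: 46.6
```

step_arm(
  deltas="0 0 -10 0 0 0 38;0 0 -15 0 0 0 38;0 0 -20 0 0 0 38;0 0 -20 0 0 0 38;0 0 -20 0 0 0 38;0 0 0 0 0 0 38;0 0 0 0 0 0 38",
)

```text
t: 75.1
ee_pos: [0.5253, 0.3232, 0.199]
tcp_rot: [-3.141, -0.001, -3.06]
force: [0.2, 0.5, -7.2]
width: 0.0437
grasp_force: 46.8
```

```bash
python3 - <<'E'
from h import *
o=st(); held(); plan(0.4281,-0.232,0.2,185.4,o)
E
```

```text
t 75.1 pos [0.5253 0.3232 0.199 ] rot [-3.141e+00 -1.000e-03 -3.060e+00] w 0.0437 F [ 0.2  0.5 -7.2] g 46.838260889053345
pts 248 pts 0 tilt: foot leans world dx,dy per unit down [-0.289 -0.017] off [-0.0008 -0.0001 -0.0055] res 0.0011
in tool x,y (deg): [16.2  0.4]
-> turn z -0.7 deg, then shift x 149.0 y -543.6 z -1.0 mm
```

step_arm(
  deltas="8 -28 0 0 0 0 38;11 -40 0 0 0 0 38;11 -42 0 0 0 0 38;11 -42 0 0 0 0 38;11 -42 0 0 0 0 38;11 -42 0 0 0 0 38;11 -42 0 0 0 0 38;11 -42 0 0 0 0 38;11 -42 0 0 0 0 38;11 -42 0 0 0 0 38",
)

```text
t: 76.5
ee_pos: [0.4515, -0.0896, 0.1995]
tcp_rot: [-3.14, -0.0, -3.06]
force: [0.7, -0.3, -7.0]
width: 0.0439
grasp_force: 47.4
```

step_arm(
  deltas="11 -42 0 0 0 0 38;11 -42 0 0 0 0 38;11 -33 0 0 0 0 38;6 -16 0 0 0 0 38;3 -6.6 0 0 0 0 38;12 0 15 0 0 0 38;-12 0 15 0 0 0 38;-12 0 10 0 0 0 38;12 0 0 0 0 0 38;12 0 0 0 0 0 38",
)

```text
t: 77.5
ee_pos: [0.4114, -0.2308, 0.1596]
tcp_rot: [-3.14, 0.001, -3.056]
force: [-1.4, -0.5, -6.2]
width: 0.044
grasp_force: 47.1
```

step_arm(
  deltas="-12 0 0 0 0 0 38;-12 0 0 0 0 0 38;12 0 0 0 0 0 38;0 0 0 0 0 0 38;0 0 0 0 0 0 38;0 0 0 0 0 0 38",
)

```text
t: 78.1
ee_pos: [0.4215, -0.2308, 0.1596]
tcp_rot: [-3.14, -0.001, -3.06]
force: [1.2, 0.7, -7.1]
width: 0.0436
grasp_force: 46.9
```

```bash
python3 - <<'E'
from h import *
o=st(); held(); t=o['ee_pos']; b=ballat(t,t[2]-.03,t[2]+.03); print('ball-tcp',(b-t).round(4))
d=np.array([.4281,-.232,.130])-b+t; plan(*d,185.4,o)
E
```

```text
t 78.1 pos [ 0.4215 -0.2308  0.1596] rot [-3.14e+00 -1.00e-03 -3.06e+00] w 0.0436 F [ 1.2  0.7 -7.1] g 46.91002607345581
pts 384 pts 83 tilt: foot leans world dx,dy per unit down [-0.074  0.003] off [ 0.      0.0007 -0.0058] res 0.0009
in tool x,y (deg): [4.2 0.5]
ball 134 [ 0.4208 -0.23    0.1535]
ball-tcp [-0.0008  0.0007 -0.0061]
-> turn z -0.7 deg, then shift x -7.1 y -2.6 z 23.5 mm
```

step_arm(
  deltas="-3.6 -1.3 8 0 0 0 38;-3.5 -1.3 8 0 0 0 38;0 0 0 0 -4 0 38;0 0 3 0 0 0 38;0 0 2 0 0 0 38;0 0 0 0 0 0 38;0 0 1 0 0 0 38;0 0 1 0 0 0 38;0 0 0 0 0 0 38;0 0 0 0 0 0 38",
)

```text
t: 79.7
ee_pos: [0.4287, -0.2327, 0.1364]
tcp_rot: [-3.14, 0.068, -3.06]
force: [0.3, -0.0, -6.8]
width: 0.0433
grasp_force: 47.7
```

```bash
python3 - <<'E'
from h import *
o=st(); held(); t=o['ee_pos']; b=ballat(t,t[2]-.03,t[2]+.03)
E
```

```text
t 79.7 pos [ 0.4287 -0.2327  0.1364] rot [-3.14   0.068 -3.06 ] w 0.0433 F [ 0.3 -0.  -6.8] g 47.74509608745575
pts 307 pts 64 tilt: foot leans world dx,dy per unit down [-0.007  0.014] off [ 0.0002  0.0002 -0.0056] res 0.001
in tool x,y (deg): [0.3 0.8]
ball 137 [ 0.4289 -0.2318  0.1308]
```

step_arm(
  deltas="0 0 1 0 0 0 38;0 0 1 0 0 0 38;0 0 0.5 0 0 0 38;0 0 0 0 0 0 38;0 0 0 0 0 0 38",
)

```text
t: 80.8
ee_pos: [0.4291, -0.2329, 0.136]
tcp_rot: [-3.139, 0.069, -3.06]
force: [-5.3, 2.8, 16.5]
width: 0.0438
grasp_force: 49.7
```

step_arm(
  deltas="0 0 -1 0 0 0 38;0 0 -1 0 0 0 38;0 0 -0.5 0 0 0 46;0 0 0 0 0 0 52;0 0 0 0 0 0 60;0 0 0 0 0 0 62;0 0 -20 0 0 0 62;0 0 -30 0 0 0 62;0 0 -30 0 4 0 62;0 0 0 0 0 0 62",
)

```text
t: 81.8
ee_pos: [0.4275, -0.2342, 0.22]
tcp_rot: [-3.136, 0.006, -3.059]
force: [1.2, 0.5, 1.0]
width: 0.0624
grasp_force: 0.0
```

step_arm(
  deltas="-10 40 0 0 0 0 62;-10 45 0 0 0 0 62;-10 45 0 0 0 0 62;-10 45 0 0 0 0 62;-10 45 0 0 0 0 62;-10 45 0 0 0 0 62;0 0 0 0 0 0 62;0 0 0 0 0 0 62",
)

```text
t: 82.6
ee_pos: [0.4611, 0.0371, 0.2153]
tcp_rot: [-3.141, -0.002, -3.056]
force: [0.3, -0.7, -0.0]
width: 0.0618
grasp_force: 0.0
```

```bash
python3 - <<'E'
from h import *
o=st()
for c in((.4281,-.232),(.5186,-.2525),(.62,-.2745)): ballat(c,.1,.16)
p=cap('scene'); cv2.imwrite('pics/f.png',cv2.resize(p['pixels'][120:345,160:440],None,fx=2.6,fy=2.6,interpolation=cv2.INTER_CUBIC))
W=world(avg('scene',4)); 
A=np.radians(-12.4); C=np.array([[.4281,-.232],[.5186,-.2525],[.62,-.2745]])
for c in C:
    d=W[...,:2]-c; u=np.cos(A)*d[...,0]+np.sin(A)*d[...,1]; v=-np.sin(A)*d[...,0]+np.cos(A)*d[...,1]
    m=(np.abs(u)<.045)&(np.abs(v)<.033)&(W[...,2]<.04)&(W[...,2]>.024)&(np.hypot(u,v)>.031)
    P=W[m]; co=np.linalg.lstsq(np.c_[P[:,:2]-c,np.ones(len(P))],P[:,2],rcond=None)[0]; print('inlay top',m.sum(),np.median(P[:,2]).round(4),co.round(3))
E
```

```text
t 82.6 pos [0.4611 0.0371 0.2153] rot [-3.141e+00 -2.000e-03 -3.056e+00] w 0.0618 F [ 0.3 -0.7 -0. ] g 0.0
ball 201 [ 0.4277 -0.2317  0.1296]
ball 243 [ 0.5217 -0.2551  0.13  ]
ball 269 [ 0.6193 -0.2751  0.1299]
inlay top 41 0.0278 [-0.039 -0.011  0.028]
inlay top 115 0.0299 [ 0.038 -0.008  0.03 ]
inlay top 172 0.0296 [-0.003  0.017  0.029]
```

View pics/f.png

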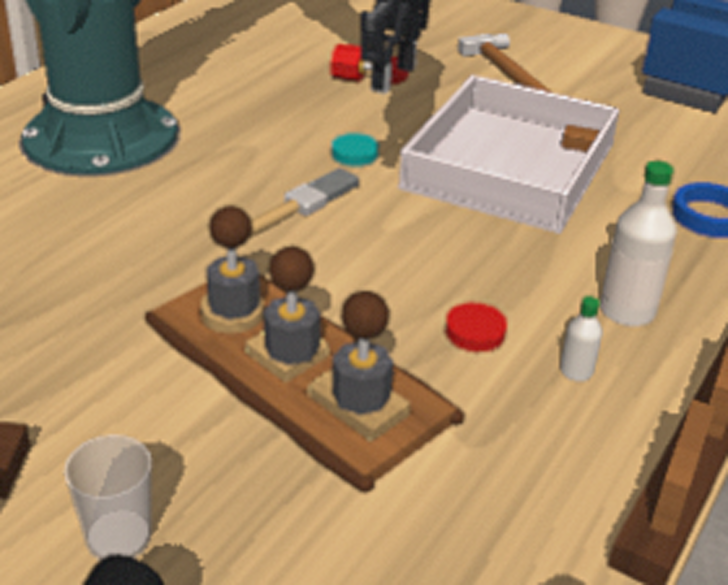

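The three weights stand upright on the seated inlays, with balls at crop (231,228), (292,268) and (366,315). The ball heights of 0.130 m match fully seated inlays. The bottles and cup are standing, so I'm handing in.

```bash
python3 -c "
from station import ctrl
print(ctrl.close_job())"
```

```text
the job is handed in; nothing more can be done
None
```

I handed the job in at about 83 s on the robot clock: all three inlays are seated in the board with a weight upright on the middle of each (within about 4 mm on the square), and the bottles and cup are still standing; the hand-in call returned no verdict.

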